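# Pack the bottle tub and lock its cam

### The arm

A 6-joint arm with a two-finger parallel gripper is mounted at the origin on a cart in front of the work surface, level with it; the furniture and walls round the work are solid. World frame = base frame: x ahead of the robot, y to its left, z up, the work surface at z = 0. Lengths are in mm, angles in degrees, forces in N, time in s.
With the tool pointing down it reaches from about 250 to 775 mm from the base axis. Payload 4 kg.
Tool frame: the origin (TCP) lies at the very end of the fingers, on their centre line; the grasp point (between the pads) lies 19 mm behind it (env.grip_point_offset is the distance from the TCP to the grasp point, in mm); z points along the fingers, y is the line along which they close (so a half turn about z gives the same grasp; the last joint's range is limited). The gripper opens to 85 mm and grips with 20 to 120 N. Pads are 22 mm wide; open, the fingers measure 114 mm over their backs; the gripper's body (76 mm by 85 mm) begins 54 mm behind the grasp point. The pads swing forward as they close: fully open they stand 13 mm farther back than shut.
Start: joints at [68.119, 4.996, 78.535, -0, 96.463, -5.907], TCP at [151.37, 528.777, 231.341] pointing down, gripper open.
Joint ranges: [-177.83, 177.83], [-43.37, 116.18], [15.69, 146.23], [-61.86, 241.86], [9.47, 152.12], [-147.06, 147.06]. Speed limits (degrees/s): [159.86, 159.86, 180, 180, 180, 180].

### API

Orientations are given as a 3x3 rotation matrix whose columns are the frame's x, y, z axes.
In Python, from station import env gives the robot as it stands.
- The arm moves only by the tool move_arm, never from a script. Its argument "commands" is one flat list of numbers, 5 for each row, row after row: the shift along the tool's x, y, z in cm, then the turn about the tool's z in rad, then the closure, from 0 (fully open) to 1 (shut). In form: [tx, ty, tz, twist, grip, tx, ty, tz, twist, grip, ...]. A call has exactly 10 rows; each row is the pose to reach, as a shift and turn from the pose commanded when the call began, along the tool's axes at that moment; what a row does not reach only later rows make up. A row lasts 1/8 s, in which the tool goes at most 62.5 mm and 10.7 degrees, less where a joint would pass 70% of its speed; a pose out of reach is approached as far as the arm can. A call with a gripper value outside its range is refused whole. The fingers move at their own pace and stop on an object; the grip force is fixed at half the most. Time passes only in rows, so rows that repeat a pose let the fingers close, or fill a call up. It gives the time, the measured TCP pose, the force, the opening and the grip force at its end, in the units of the state.
- env.state(): the state, without advancing time (a new reading comes with each control period).
- env.camera(name): name is "scene" or "top" or "wrist"; returns (picture, depth): 400x640x3 uint8, red, green, blue; 400x640 float32, mm along the optical axis (not along the pixel's ray), 0 where there is no reading.
- env.calibration(name): a dict with "fx", "fy", "cx", "cy" (pixels), "R" (3x3) and "t" (3): a world point X has camera coordinates R X + t. Camera axes: x right, y down, z forward; pixel columns grow to the right and rows downward; lengths in mm; the calibration is good to about 2 mm. A picture is of the moment at which its call begins: read the wrist's pose just before it. calibration takes no time and is no camera call; for the wrist camera it gives the pose at the moment of the call.
- env.job_done(): hands the job in; it is judged then, once.
The state is a dict: "time": time; "joint_positions": joint angles; "joint_velocities": joint speeds; "tau": joint torques, N m; "tcp_pos": TCP position; "tcp_rot": TCP orientation; "contact_force": force on the tool from outside, world axes, zero at the start; "ft_torque": the same for the moment, N m; "grip_width": opening from 0.0 (shut) to 1.0 (fully open); "gripper_force": force on a finger pad.
Only numpy, scipy, OpenCV 4.12 (cv2) and the standard library are available. Lean on these libraries where they do the work, as an engineer would, in place of code of your own. Each camera call takes 0.05 s, during which the arm holds its last target. There are 200 camera calls.

### The job

Put the two glass bottles standing on the bench into the round green tub with the other five, so that all seven stand upright on its floor, one in the middle and six around it; the bottles already in it are badly spaced and must be closed up along the wall to make room. Then turn the tub's red cam lever anticlockwise just until its disc holds the pack firmly with no slack left, without straining the glass, and let go. Do not upset any bottle or disturb the tools and tins around.

Things in the scene. Friction and masses are not known exactly. Their poses are not given: they have to be found in the camera images.
- tub: Round green steel tub, fixed to the bench, 203 mm inside diameter, wall 4 mm thick, rim 50 mm above the bench, inner floor 6 mm above the bench. Origin: centre of its underside; z up. Five of the bottles stand in it at the start: one in the middle and four, unevenly spaced, along the wall.
- cam_pivot (a point): The vertical pivot of the cam lever, on an aluminium block outside the tub's wall, 116 to 120 mm (it differs) from the tub's centre and 60 mm above the bench. On it turns a steel disc of 44 mm diameter, 12 mm thick (54 to 66 mm above the bench, just over the rim), mounted 10 mm off centre: turning the lever on moves it inward, against the bottle there.
- cam_lever (a joint): Lever angle, rad, 0 (slack) to 2.4; anticlockwise from above is positive. Starts at 0 to 0.2. At 0 the lever points outward, 60 degrees clockwise of straight away from the tub's centre; at 1.05 straight away. Stiff, stays where left: 1 to 2 N at the knob turns it, also while the bottles still shift. Once they are tight, somewhere between 1.4 and 2.1, 3.5 to 5 N is right; beyond is soon too much.
- lever_knob (a point): Centre of the black upright round knob at the end of the red lever, 75 mm from the pivot: 14 mm diameter, standing from 76 to 112 mm above the bench (this point is 94 mm above the bench, 18 mm below its top). The red bar is 16 mm wide, 68 to 78 mm above the bench.
- bottle_a_mid (a point): Middle of a bottle that stands in the tub at the start. Clear glass bottle with a green rubber band: round body 66 mm in diameter to 88 mm above its base (the band stands a little proud and yields), then a neck 28 mm in diameter up to 139 mm; flat base. This point lies on its axis, 70 mm above the base; z along the axis. About 0.2 kg. Slides on the tub's floor when pushed; hold it by the neck.
- bottle_b_mid (a point): Middle of a bottle that stands in the tub at the start. Clear glass bottle with a green rubber band: round body 66 mm in diameter to 88 mm above its base (the band stands a little proud and yields), then a neck 28 mm in diameter up to 139 mm; flat base. This point lies on its axis, 70 mm above the base; z along the axis. About 0.2 kg. Slides on the tub's floor when pushed; hold it by the neck.
- bottle_c_mid (a point): Middle of a bottle that stands in the tub at the start. Clear glass bottle with a green rubber band: round body 66 mm in diameter to 88 mm above its base (the band stands a little proud and yields), then a neck 28 mm in diameter up to 139 mm; flat base. This point lies on its axis, 70 mm above the base; z along the axis. About 0.2 kg. Slides on the tub's floor when pushed; hold it by the neck.
- bottle_d_mid (a point): Middle of a bottle that stands in the tub at the start. Clear glass bottle with a green rubber band: round body 66 mm in diameter to 88 mm above its base (the band stands a little proud and yields), then a neck 28 mm in diameter up to 139 mm; flat base. This point lies on its axis, 70 mm above the base; z along the axis. About 0.2 kg. Slides on the tub's floor when pushed; hold it by the neck.
- bottle_e_mid (a point): Middle of a bottle that stands in the tub at the start. Clear glass bottle with a green rubber band: round body 66 mm in diameter to 88 mm above its base (the band stands a little proud and yields), then a neck 28 mm in diameter up to 139 mm; flat base. This point lies on its axis, 70 mm above the base; z along the axis. About 0.2 kg. Slides on the tub's floor when pushed; hold it by the neck.
- bottle_f_mid (a point): Middle of a bottle that stands on the bench at the start. Clear glass bottle with a green rubber band: round body 66 mm in diameter to 88 mm above its base (the band stands a little proud and yields), then a neck 28 mm in diameter up to 139 mm; flat base. This point lies on its axis, 70 mm above the base; z along the axis. About 0.2 kg. Slides on the tub's floor when pushed; hold it by the neck.
- bottle_g_mid (a point): Middle of a bottle that stands on the bench at the start. Clear glass bottle with a green rubber band: round body 66 mm in diameter to 88 mm above its base (the band stands a little proud and yields), then a neck 28 mm in diameter up to 139 mm; flat base. This point lies on its axis, 70 mm above the base; z along the axis. About 0.2 kg. Slides on the tub's floor when pushed; hold it by the neck.
- tin_top (a point): Bystander: round brass-coloured tin, 62 mm across, 24 mm high. Point on its axis 20 mm above the bench. Not to be disturbed.
- oil_top (a point): Bystander: small cream bottle with a red cap, 35 mm across, 73 mm high. Point on its axis 20 mm above the bench. Not to be disturbed.
- spool_top (a point): Bystander: reel of solder, 62 mm across, 46 mm high. Point on its axis 20 mm above the bench. Not to be disturbed.
- pliers_top (a point): Bystander: pliers with blue grips, 149 mm long. Point on its axis 20 mm above the bench. Not to be disturbed.
Mind the look-alikes: they are no part of the job. Leave any blue look-alike of the part that bears bottle_f_mid alone.

How it is judged:
By the outcome, as a careful person would: the job done as asked, in the order asked, and still so for the second after the job is handed in, with the robot touching nothing.
It also fails if it takes over 72 s, if anything falls off the work surface, if the arm or the gripper's body presses on something with over 40 N, if the wrist force passes 120 N, or if a joint passes its speed limit or range.

## Working session

There is one attempt and no reset: what is moved stays moved. The work goes in short steps, Python scripts to look and compute and a tool call to move; the robot and the scene stay as the last step left them, time stands still between calls to the robot, and variables do not carry over. Pictures are saved under pics/ and viewed, at most 10 in all, crops included, and the job is handed in when it is done.

Besides the shell and the picture viewer there is one more tool, called by a JSON object that holds its "name" and its "arguments", one argument or row to a line. move_arm: Moves the arm, as the interface text tells. Its arguments: {"type":"object","properties":{"commands":{"type":"array"}},"required":["commands"]}

```bash
ls; mkdir -p pics
python3 - <<'E'
from station import env
import cv2,numpy as np
s=env.state();print(s)
for n in("top","scene"):
    p,d=env.camera(n);cv2.imwrite(f"pics/{n}0.png",p[:,:,::-1]);np.savez(f"pics/{n}0.npz",p=p,d=d)
    c=env.calibration(n);print(n,c)
print(env.grip_point_offset)
E
```

```text
pics
{'time': 0.0, 'joint_positions': array([ 6.81186405e+01,  5.04096512e+00,  7.86256864e+01,  6.01383308e-04,
        9.64630546e+01, -5.90617819e+00]), 'joint_velocities': array([-0.04806222,  0.00184436, -0.05931117,  0.04027278, -0.0729658 ,
       -0.05349849]), 'tau': array([-3.44924019e-04, -3.51868308e+01, -3.13269782e+01, -7.07659092e-05,
        1.06708831e-02, -6.30644763e-06]), 'tcp_pos': array([151.17548676, 528.29425874, 230.11308533]), 'tcp_rot': array([[-9.61381221e-01,  2.75218857e-01, -8.53363464e-04],
       [ 2.75220072e-01,  9.61378965e-01, -2.09682109e-03],
       [ 2.43320981e-04, -2.25070718e-03, -9.99997438e-01]]), 'contact_force': array([0.39290776, 0.38782783, 0.2759009 ]), 'ft_torque': array([-0.01719105,  0.02707392, -0.04765576]), 'gripper_force': 0.0, 'grip_width': 1.0001811320387402}
top {'fx': 495.51083017951856, 'fy': 495.51083017951856, 'cx': 319.59339751117864, 'cy': 197.10714477174105, 'R': array([[-0.02831497, -0.99959235, -0.00366103],
       [-0.99777899,  0.02848414, -0.06021419],
       [ 0.06029392,  0.00194793, -0.99817877]]), 't': array([-195.66256508,  478.24668026, 1627.45307303])}
scene {'fx': 390.57900273991424, 'fy': 390.57900273991424, 'cx': 328.3987811594885, 'cy': 201.2782996177482, 'R': array([[ 0.80728607, -0.59014717, -0.00393966],
       [-0.41890669, -0.56831161, -0.70819425],
       [ 0.41569988,  0.5733657 , -0.70600664]]), 't': array([-512.90981514,  133.3359167 , 1090.15233104])}
18.700000000000003
```

View pics/top0.png

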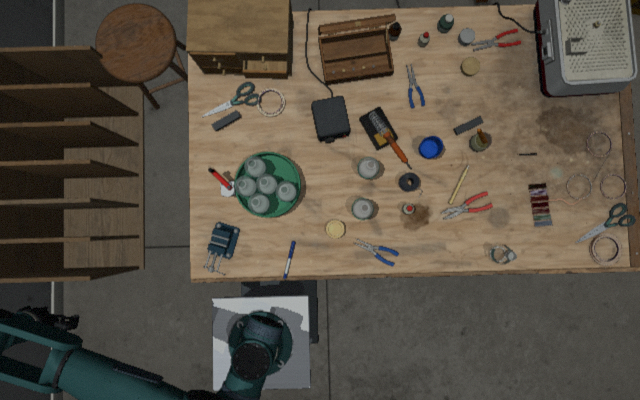

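View pics/scene0.png

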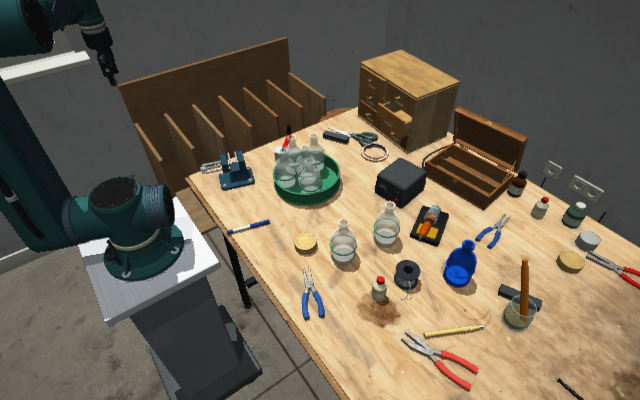

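Candidates for the bench bottles in the top view: clear ones at (368,167) and (363,208), and the blue look-alike at (431,147), which I leave alone. The tub holds five, at (256,167), (247,186), (267,184), (259,203) and (286,190). The red lever is near (220,182). Next, a close crop to check.

Run:
```python
import cv2,numpy as np
p=np.load("pics/top0.npz")["p"][:,:,::-1]
a=cv2.resize(p[140:235,200:310],None,fx=5,fy=5,interpolation=cv2.INTER_CUBIC)
b=cv2.resize(p[140:235,345:395],None,fx=5,fy=5,interpolation=cv2.INTER_CUBIC)
o=np.hstack([a,b]);o=np.clip(o*1.6,0,255).astype(np.uint8)
cv2.imwrite("pics/crop0.png",o);print(o.shape)
```

```text
(475, 800, 3)
```

View pics/crop0.png

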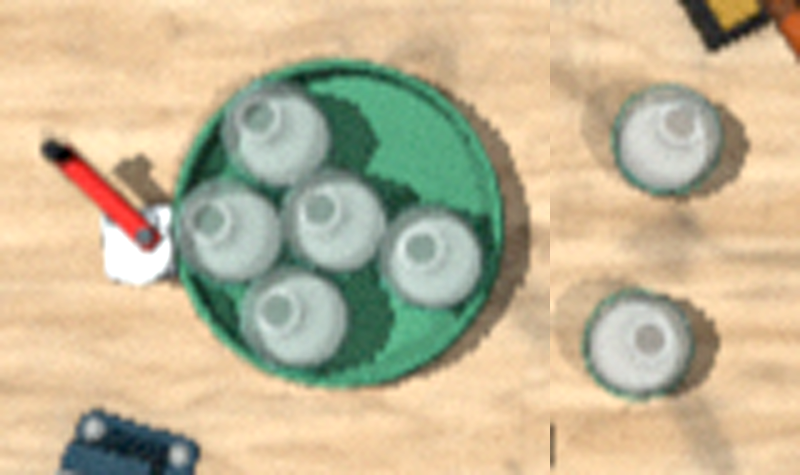

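The crop shows five bottle tops in the tub at crop px (258,118), (210,220), (320,210), (422,247) and (277,311). The bench bottles are at (682,122) and (649,338), the knob at (57,151), the pivot at (148,238), and the tub rim is centred near (338,222).

```bash
cat > h.py <<'E'
import numpy as np,cv2
from station import env
def ray(n,u,v,z,c=None):
    c=c or env.calibration(n);R=c["R"];t=c["t"]
    d=R.T@np.array([(u-c["cx"])/c["fx"],(v-c["cy"])/c["fy"],1]);o=-R.T@t
    return o+d*(z-o[2])/d[2]
E
python3 - <<'E'
from h import *
p=np.load("pics/top0.npz")["p"]
hsv=cv2.cvtColor(p,cv2.COLOR_RGB2HSV)
# tub rim fit
m=((hsv[...,0]>65)&(hsv[...,0]<85)&(hsv[...,1]>110)).astype(np.uint8);m[:,:225]=0;m[:,310:]=0;m[:145]=0;m[225:]=0
cs,_=cv2.findContours(m,cv2.RETR_EXTERNAL,cv2.CHAIN_APPROX_NONE);c=max(cs,key=cv2.contourArea)
h=cv2.convexHull(c)
P=np.array([ray("top",*q[0],50)[:2] for q in c])
hp=np.array([ray("top",*q[0],50)[:2] for q in h])
for it in range(1):
    A=np.c_[2*hp,np.ones(len(hp))];s=np.linalg.lstsq(A,(hp**2).sum(1),rcond=None)[0];r=np.sqrt(s[2]+s[:2]@s[:2])
print("tub",s[:2],r); T=s[:2]
cr=lambda x,y:((x+.5)/5-.5+200,(y+.5)/5-.5+140)
for n,x,y,bx,by in[("a",258,118,277,135),("b",210,220,231,232),("c",320,210,334,220),("d",422,247,432,257),("e",277,311,296,319)]:
    X=ray("top",*cr(x,y),145)[:2];B=ray("top",*cr(bx,by),88)[:2]
    d=X-T;print(n,X,B,np.hypot(*d),np.degrees(np.arctan2(d[1],d[0])))
for n,x,y,bx,by in[("f",682,122,668,139),("g",649,338,639,343)]:
    X=ray("top",*cr(x-550+725,y),139)[:2];B=ray("top",*cr(bx-550+725,by),70)[:2];print(n,X,B)
for n,x,y,z in[("knob",57,151,112),("piv",148,238,80)]:
    X=ray("top",*cr(x,y),z)[:2];d=X-T;print(n,X,np.hypot(*d),np.degrees(np.arctan2(d[1],d[0])))
E
```

```text
tub [517.09437366 -42.04521177] 104.6343783394013
a [574.53580184  -3.02849068] [570.92535852  -6.96809129] 69.43934184679087 34.18605556600015
b [512.70075077  27.55448123] [509.9500808   23.45655303] 69.73823333138063 93.61212016061945
c [516.90543692 -39.78367001] [515.71073241 -41.99653446] 2.2694202368988234 94.77559063184665
d [ 492.45827588 -101.55399111] [ 490.4253377  -103.54347582] 64.40677085961772 -112.48911367247227
e [455.87685521 -12.24374376] [453.58308892 -16.59074604] 68.08606362853378 154.04259079976057
f [ 562.26644173 -370.13048833] [ 560.1575536 -367.9615996]
g [ 430.15665721 -345.39290206] [ 429.72599096 -344.9649834 ]
knob [561.79511727 127.71311899] 175.54500089771764 75.2477574413432
piv [508.3277355   77.62182686] 119.98772470484114 94.18992302478495
```

```bash
cat >> h.py <<'E'
def rel(X,yaw=None):
    "tool-frame shift (cm) and twist (rad) to world TCP X; yaw=world deg of the closing line (tool y)"
    s=env.state();R=s["tcp_rot"];d=R.T@(np.array(X,float)-s["tcp_pos"])/10
    a=np.degrees(np.arctan2(R[1,1],R[0,1]));tw=0
    if yaw is not None:
        tw=-((yaw-a+90)%180-90)   # tool z down
    print("t=%.2f tcp"%s["time"],s["tcp_pos"].round(1),"yaw %.1f"%a,"j6 %.0f"%s["joint_positions"][5],"F",s["contact_force"].round(1),"-> ",d.round(2),"tw",round(np.radians(tw),3))
E
python3 - <<'E'
from h import *
d=np.load("pics/top0.npz")["d"];c=env.calibration("top")
for u,v in[(140,70),(140,110),(140,150),(140,200),(130,273),(100,273),(50,275),(60,49),(240,30),(200,270)]:
    z=d[v,u];C=np.array([(u-c["cx"])/c["fx"]*z,(v-c["cy"])/c["fy"]*z,z]);print(u,v,(c["R"].T@(C-c["t"])).round())
rel([300,200,260]);rel([500,-60,260],0);print(env.calibration("wrist"))
E
```

```text
140 70 [1032.  508. -328.]
140 110 [ 964.  650. -714.]
140 150 [ 770.  655. -724.]
140 200 [ 527.  649. -705.]
130 273 [ 174.  739. -808.]
100 273 [ 214.  683. -352.]
50 275 [ 214.  866. -319.]
60 49 [1081.  767. -200.]
240 30 [959.  11. 228.]
200 270 [242. 195.  -5.]
t=0.10 tcp [151.2 528.3 230.2] yaw 74.0 j6 -6 F [ 0.7  0.4 -0.8] ->  [-23.34 -27.48  -2.93] tw 0.0
t=0.10 tcp [151.2 528.3 230.2] yaw 74.0 j6 -6 F [ 0.7  0.4 -0.8] ->  [-49.72 -46.97  -2.89] tw 1.292
{'fx': 351.6579931915667, 'fy': 351.6579931915667, 'cx': 316.6819684256192, 'cy': 199.60617745530595, 'R': array([[ 0.27458333,  0.96156184, -0.00167709],
       [ 0.91711891, -0.2613673 ,  0.30096519],
       [ 0.28895831, -0.08417811, -0.95363365]]), 't': array([-549.41072187,  -40.00757721,  378.12241701])}
```

{"name": "move_arm", "arguments": {
  "commands": [-6,-5,-1,0.15,0,-12,-10.5,-2,0.32,0,-18,-16,-3,0.5,0,-24,-21,-4,0.68,0,-30,-27,-4,0.86,0,-36,-32,-4,1.04,0,-42,-37,-4,1.22,0,-47,-41,-4,1.4,0,-50,-44,-4,1.57,0,-51,-45.5,-4,1.68,0]
}}

```text
time: 1.35
tcp_pos: [486.2, 1.4, 270.4]
tcp_rot: [[0.382, 0.924, -0.0], [0.924, -0.382, 0.001], [0.0, -0.001, -1.0]]
contact_force: [0.4, 0.2, -0.1]
grip_width: 0.996
gripper_force: 0.0
```

```bash
sed -i 's/tw=-((yaw-a+90)%180-90).*/q=np.degrees(np.arctan2(X[1],X[0]));yaw=q+((yaw-q+90)%180-90);tw=-(yaw-a)/' h.py
python3 - <<'E'
from h import *
rel([517,-50,270],-22)
c=env.calibration("wrist");p,d=env.camera("wrist");print(env.state()["tcp_pos"])
cv2.imwrite("pics/w1.png",p[:,:,::-1]);np.savez("pics/w1.npz",p=p,d=d,**c)
E
```

```text
t=1.35 tcp [486.2   1.4 270.4] yaw -22.5 j6 16 F [ 0.4  0.2 -0.1] ->  [-3.58  4.81  0.03] tw -0.008
[489.14314236  -5.54501219 269.20104457]
```

View pics/w1.png

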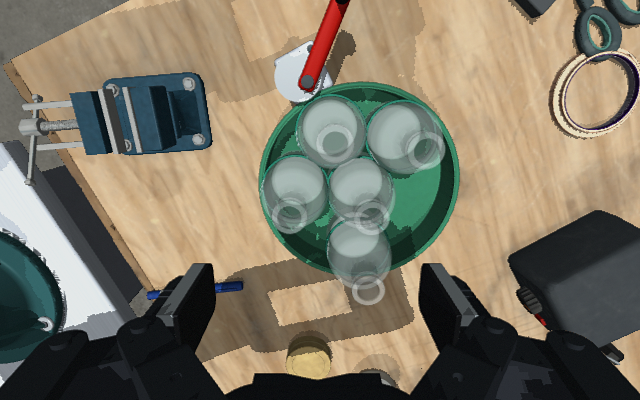

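The wrist view shows neck tops at b (335,139), a (424,149), e (290,215), c (371,214) and d (368,290). The pivot screw is at (308,81).

```bash
cat >> h.py <<'E'
def tub(p,c,z=50,roi=None,n="wrist"):
    hsv=cv2.cvtColor(p,cv2.COLOR_RGB2HSV)
    m=((hsv[...,0]>65)&(hsv[...,0]<85)&(hsv[...,1]>110)).astype(np.uint8)
    if roi: k=np.zeros_like(m);k[roi[1]:roi[3],roi[0]:roi[2]]=1;m*=k
    cs,_=cv2.findContours(m,cv2.RETR_EXTERNAL,cv2.CHAIN_APPROX_NONE);h=cv2.convexHull(np.vstack([q for q in cs if cv2.contourArea(q)>30]))
    P=np.array([ray(n,*q[0],z,c)[:2] for q in h])
    for _ in range(6):
        A=np.c_[2*P,np.ones(len(P))];s=np.linalg.lstsq(A,(P**2).sum(1),rcond=None)[0];r=np.sqrt(s[2]+s[:2]@s[:2])
        e=abs(np.hypot(*(P-s[:2]).T)-r);P=P[e<max(1.5*np.median(e),.7)]
    return s[:2],r,len(P)
def show(T,n,X):
    d=X[:2]-T;print(n,X[:2].round(1),"r %.1f ang %.1f"%(np.hypot(*d),np.degrees(np.arctan2(d[1],d[0]))))
E
python3 - <<'E'
from h import *
c=dict(np.load("pics/w1.npz"));T,r,n=tub(c["p"],c,roi=(250,70,480,285));print(T,r,n)
for k,u,v in[("b",335,139),("a",424,149),("e",290,215),("c",371,214),("d",368,290)]: show(T,k,ray("w",u,v,145,c))
show(T,"piv",ray("w",308,81,80,c))
rel([517,-50,270],-22)
E
```

```text
[519.74721628 -36.64673555] 106.22337529716141 69
b [515.6  33.8] r 70.5 ang 93.3
a [575.5   0.9] r 67.2 ang 34.0
e [459.7  -9.1] r 66.1 ang 155.4
c [520.4 -33.2] r 3.5 ang 79.4
d [494.3 -98. ] r 66.4 ang -112.5
piv [512.   81.6] r 118.5 ang 93.7
t=1.40 tcp [489.1  -5.5 269.2] yaw -23.0 j6 16 F [ 3.6 -4.7  0.5] ->  [-3.    4.3  -0.05] tw -0.018
```

{"name": "move_arm", "arguments": {
  "commands": [-2,0,2,0,0,-5.6,0,5,0,0,-5.6,0,5,0,0,-5.6,0,5,0,0,-5.6,0,5,0,0,-5.6,0,5,0,0,-5.6,0,5,0,0,-5.6,0,5,0,0,-5.6,0,5,0,0,-5.6,0,5,0,0]
}}

```text
time: 2.65
tcp_pos: [464.4, -48.6, 220.8]
tcp_rot: [[0.378, 0.926, -0.0], [0.926, -0.378, 0.0], [0.0, -0.0, -1.0]]
contact_force: [-0.5, 0.1, 0.2]
grip_width: 1.004
gripper_force: 0.0
```

Run:
```python
from h import *
rel([493.4,-99.5,106])
c=env.calibration("wrist");p,d=env.camera("wrist");print(env.state()["tcp_pos"])
cv2.imwrite("pics/w2.png",p[:,:,::-1]);np.savez("pics/w2.npz",p=p,d=d,**c)
```

```text
t=2.65 tcp [464.4 -48.6 220.8] yaw -22.2 j6 9 F [-0.5  0.1  0.2] ->  [-3.62  4.61 11.48] tw 0.0
[464.43204453 -48.57840627 220.81112652]
```

View pics/w2.png

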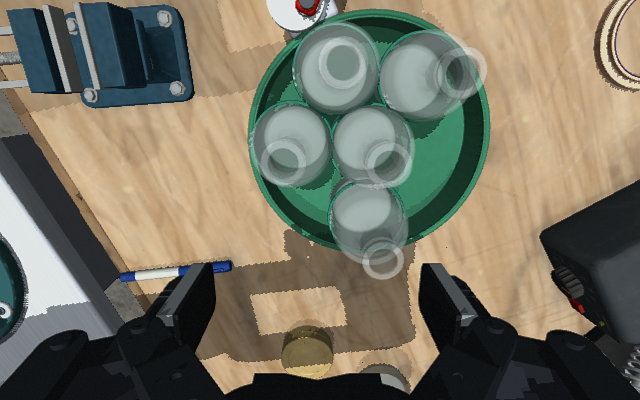

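Static view; neck tops at d (383,260), c (388,164), e (281,162), b (343,65) and a (462,72).

Run:
```python
from h import *
c=dict(np.load("pics/w2.npz"));T,r,n=tub(c["p"],c,roi=(240,5,500,255));print(T,r,n)
D={}
for k,u,v in[("b",343,65),("a",462,72),("e",281.5,162),("c",388,164),("d",383,260)]: D[k]=ray("w",u,v,145,c);show(T,k,D[k])
rel([*D["d"][:2],108],-22)
rel([*D["d"][:2],108],35)
```

```text
[519.52056297 -36.97953266] 106.20989995957075 72
b [513.6  28.9] r 66.2 ang 95.1
a [576.3  -0.7] r 67.4 ang 32.5
e [457.6  -9.6] r 67.7 ang 156.2
c [519.  -36.1] r 1.1 ang 119.7
d [494.4 -98.1] r 66.1 ang -112.4
t=2.70 tcp [464.4 -48.6 220.8] yaw -22.2 j6 9 F [-0.  -0.2  0.3] ->  [-3.46  4.65 11.28] tw -0.004
t=2.70 tcp [464.4 -48.6 220.8] yaw -22.2 j6 9 F [-0.  -0.2  0.3] ->  [-3.46  4.65 11.28] tw -0.999
```

{"name": "move_arm", "arguments": {
  "commands": [-3.5,4.65,0,0,0,-3.5,4.65,3,0,0,-3.5,4.65,7,0,0,-3.5,4.65,10,0,0,-3.5,4.65,11.3,0,0,-3.5,4.65,11.3,0,0.5,-3.5,4.65,11.3,0,0.8,-3.5,4.65,11.3,0,0.8,-3.5,4.65,11.3,0,0.8,-3.5,4.65,11.3,0,0.8]
}}

```text
time: 3.95
tcp_pos: [495.1, -98.8, 109.4]
tcp_rot: [[0.378, 0.926, 0.003], [0.926, -0.378, -0.001], [0.0, 0.003, -1.0]]
contact_force: [-0.8, 0.4, 5.3]
grip_width: 0.313
gripper_force: 58.9
```

Run:
```python
from h import *
s=env.state();print(s["grip_width"],s["gripper_force"])
T=np.array([519.3,-37.5])
for a in(-130,-147,-152): 
  X=T+68.5*np.array([np.cos(np.radians(a)),np.sin(np.radians(a))]);print(a,X);rel([*X,108])
```

```text
0.31291005580772085 58.876869678497314
-130 [475.26904874 -89.97404435]
t=3.95 tcp [495.1 -98.8 109.4] yaw -22.2 j6 5 F [-0.8  0.4  5.3] ->  [ 0.06 -2.17  0.13] tw 0.0
-147 [461.8510661 -74.8077739]
t=3.95 tcp [495.1 -98.8 109.4] yaw -22.2 j6 5 F [-0.8  0.4  5.3] ->  [ 0.96 -3.99  0.13] tw 0.0
-152 [458.81808989 -69.65880205]
t=3.95 tcp [495.1 -98.8 109.4] yaw -22.2 j6 5 F [-0.8  0.4  5.3] ->  [ 1.32 -4.46  0.13] tw 0.0
```

{"name": "move_arm", "arguments": {
  "commands": [0,0,-0.15,0,0.8,-0.1,-1.0,-0.15,0,0.8,0.1,-2.1,-0.15,0,0.8,0.35,-2.7,-0.15,0,0.8,0.6,-3.2,-0.15,0,0.8,0.85,-3.6,-0.15,0,0.8,1.0,-3.9,-0.15,0,0.8,1.15,-4.1,-0.15,0,0.8,1.25,-4.2,-0.15,0,0.8,1.25,-4.2,-0.15,0,0.8]
}}

```text
time: 5.2
tcp_pos: [460.3, -71.1, 109.5]
tcp_rot: [[0.378, 0.926, 0.0], [0.926, -0.378, 0.0], [0.0, 0.0, -1.0]]
contact_force: [3.2, -0.1, 2.5]
grip_width: 0.312
gripper_force: 59.3
```

Run:
```python
from h import *
T=np.array([519.3,-37.5])
s=env.state();show(T,"tcp",s["tcp_pos"]);rel([495,-98,108]);print(s["ft_torque"])
c=env.calibration("wrist");p,d=env.camera("wrist")
cv2.imwrite("pics/w3.png",p[:,:,::-1]);np.savez("pics/w3.npz",p=p,d=d,**c)
```

```text
tcp [460.3 -71.1] r 67.9 ang -150.4
t=5.20 tcp [460.3 -71.1 109.5] yaw -22.2 j6 6 F [ 3.2 -0.1  2.5] ->  [-1.18  4.23  0.15] tw 0.0
[-0.08172921 -0.79315852 -0.00288921]
```

View pics/w3.png

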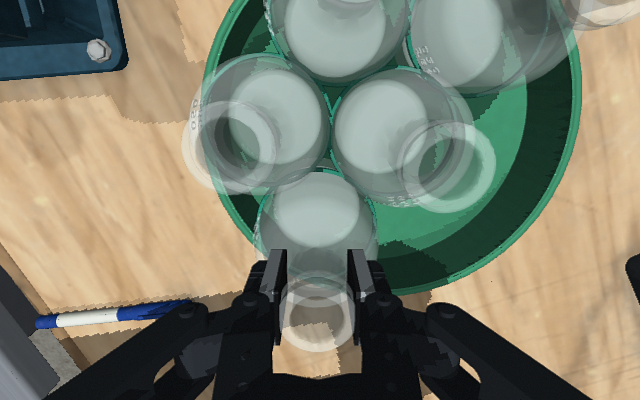

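After sliding d, the view shows it against e (neck 235,146) and c (neck 447,167).

Run:
```python
from h import *
c=dict(np.load("pics/w3.npz"));T=np.array([519.3,-37.5]);D={}
for k,u,v in[("e",234.5,146.5),("c",447,167),("d",317,313)]: D[k]=ray("w",u,v,145,c);show(T,k,D[k])
print(np.hypot(*(D["e"]-D["d"])[:2]),np.hypot(*(D["c"]-D["d"])[:2]))
rel([563,-368,260],90)
```

```text
e [461.1  -6. ] r 66.2 ang 151.6
c [518.7 -36.3] r 1.3 ang 116.6
d [462.  -69.6] r 65.7 ang -150.7
63.63203034655003 65.74191245858144
t=5.25 tcp [460.2 -71.1 109.4] yaw -22.2 j6 6 F [ 3.6 -0.   1. ] ->  [-23.59  20.75 -15.06] tw 1.183
```

{"name": "move_arm", "arguments": {
  "commands": [0,0,0,0,0.4,0,0,0,0,0.4,0,0,-4,0,0.4,0,0,-10,0,0.4,-4,3.5,-12,0.1,0.2,-8,7,-12,0.25,0,-12,10.5,-12,0.4,0,-16,14,-12,0.59,0,-20,17.5,-12,0.59,0,-20,17.5,-12,0.59,0]
}}

```text
time: 6.5
tcp_pos: [545.6, -325.5, 226.0]
tcp_rot: [[0.832, 0.555, -0.005], [0.555, -0.832, 0.003], [-0.003, -0.005, -1.0]]
contact_force: [-0.3, -0.0, -0.2]
grip_width: 1.0
gripper_force: 0.0
```

Run:
```python
from h import *
rel([564,-366,102],-56)
c=env.calibration("wrist");p,d=env.camera("wrist")
cv2.imwrite("pics/w4.png",p[:,:,::-1]);np.savez("pics/w4.npz",p=p,d=d,**c)
```

```text
t=6.50 tcp [ 545.6 -325.5  226. ] yaw -56.3 j6 20 F [-0.3 -0.  -0.2] ->  [-0.69  4.45 12.38] tw -0.005
```

View pics/w4.png

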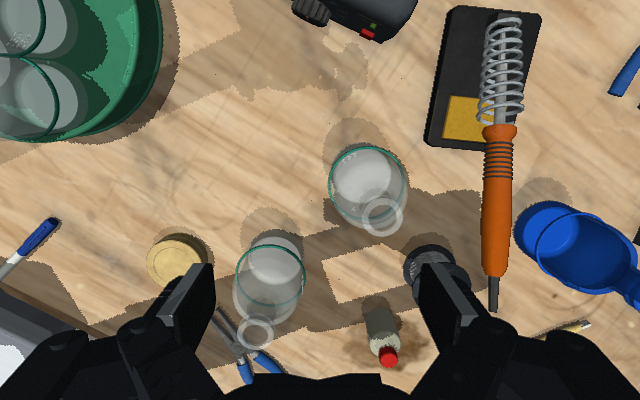

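Clear bottles f (neck 383,214) and g (neck 256,334); the blue look-alike at (580,260) stays.

Run:
```python
from h import *
c=dict(np.load("pics/w4.npz"))
for u,v in[(383,214),(256,334)]: X=ray("w",u,v,139,c);print(X);rel([*X[:2],102],-56)
```

```text
[ 567.16651297 -366.35655008  139.        ]
t=6.55 tcp [ 545.6 -323.5  226.9] yaw -56.2 j6 20 F [-0.2  0.7 -0.4] ->  [-0.58  4.82 12.47] tw -0.003
[ 433.17269431 -344.30502177  139.        ]
t=6.55 tcp [ 545.6 -323.5  226.9] yaw -56.2 j6 20 F [-0.2  0.7 -0.4] ->  [-10.48  -4.47  12.53] tw -0.003
```

{"name": "move_arm", "arguments": {
  "commands": [-0.6,4.7,1,0,0,-0.6,4.7,4,0,0,-0.6,4.7,8,0,0,-0.6,4.7,11,0,0,-0.6,4.7,12.3,0,0,-0.6,4.7,12.3,0,0,-0.6,4.7,12.3,0,0.6,-0.6,4.7,12.3,0,0.8,-0.6,4.7,12.3,0,0.8,-0.6,4.7,12.3,0,0.8]
}}

```text
time: 7.8
tcp_pos: [568.1, -365.0, 107.5]
tcp_rot: [[0.829, 0.559, 0.002], [0.559, -0.829, -0.001], [0.001, 0.002, -1.0]]
contact_force: [-0.1, -0.1, 3.1]
grip_width: 0.312
gripper_force: 59.4
```

Run:
```python
from h import *
s=env.state();print(s["grip_width"],s["gripper_force"])
T=np.array([519.3,-37.5])
a=np.radians(-57);X=T+68*np.array([np.cos(a),np.sin(a)]);print(X);rel([*X,180],-56)
```

```text
0.3118931063577199 59.446502923965454
[556.33545438 -94.52959862]
t=7.80 tcp [ 568.1 -365.   107.5] yaw -56.0 j6 19 F [-0.1 -0.1  3.1] ->  [ 14.14 -23.08  -7.28] tw -0.001
```

{"name": "move_arm", "arguments": {
  "commands": [0,0,-2,0,0.8,0,0,-6,0,0.8,1,-1.5,-9,0,0.8,4,-6,-9,0,0.8,7,-11.5,-9,0,0.8,10,-16.5,-9,0,0.8,12.5,-20.5,-9,0,0.8,14.1,-23.1,-9,0,0.8,14.1,-23.1,-9,0,0.8,14.1,-23.1,-9,0,0.8]
}}

```text
time: 9.05
tcp_pos: [555.7, -95.0, 196.9]
tcp_rot: [[0.83, 0.558, 0.0], [0.558, -0.83, -0.001], [-0.0, 0.001, -1.0]]
contact_force: [-0.2, -0.1, -1.4]
grip_width: 0.31
gripper_force: 59.8
```

Run:
```python
from h import *
s=env.state();print(s["grip_width"],s["gripper_force"])
rel([556.3,-94.5,115],-56)
c=env.calibration("wrist");p,d=env.camera("wrist")
cv2.imwrite("pics/w5.png",p[:,:,::-1]);np.savez("pics/w5.npz",p=p,d=d,**c)
```

```text
0.3099501919694451 59.78894054889679
t=9.05 tcp [555.7 -95.  196.9] yaw -56.0 j6 41 F [-0.2 -0.1 -1.4] ->  [ 0.08 -0.02  8.19] tw -0.001
```

View pics/w5.png

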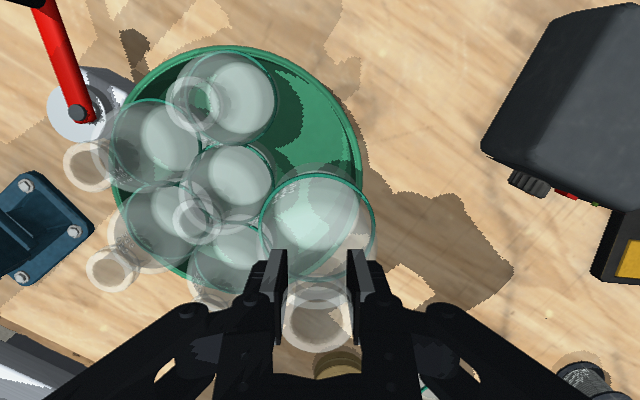

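Necks: a (198,104), b (90,166), c (198,216), e (113,270); f is held above the gap.

Run:
```python
from h import *
c=dict(np.load("pics/w5.npz"));T,r,n=tub(c["p"],c,roi=(100,40,365,285));print(T,r,n)
T=np.array([519.3,-37.5])
for k,u,v in[("a",198,104),("b",90,166),("c",198,216),("e",113,270)]: show(T,k,ray("w",u,v,145,c))
show(T,"piv",ray("w",78,113,80,c))
```

```text
[520.46841685 -37.73484363] 106.27119699259798 38
a [578.9  -4.3] r 68.2 ang 29.1
b [515.5  29.8] r 67.4 ang 93.2
c [522.9 -34.4] r 4.8 ang 41.2
e [462.4  -7.8] r 64.2 ang 152.4
piv [511.6  79.9] r 117.6 ang 93.8
```

{"name": "move_arm", "arguments": {
  "commands": [0.0,0.05,1.5,0,0.8,0.0,0.05,3,0,0.8,0.0,0.05,4.5,0,0.8,0.0,0.05,5.7,0,0.8,0.0,0.05,6.8,0,0.8,0.0,0.05,7.6,0,0.8,0.0,0.05,8.0,0,0.8,0.0,0.05,8.2,0,0.8,0.0,0.05,8.2,0,0.8,0.0,0.05,8.2,0,0.8]
}}

```text
time: 10.35
tcp_pos: [556.1, -94.8, 114.8]
tcp_rot: [[0.829, 0.559, 0.001], [0.559, -0.829, 0.0], [0.001, 0.0, -1.0]]
contact_force: [-0.2, 1.2, -1.5]
grip_width: 0.307
gripper_force: 59.9
```

Run:
```python
from h import *
T=np.array([519.8,-37.5])
for a in(-45,-33,-24,-20):
  X=T+68*np.array([np.cos(np.radians(a)),np.sin(np.radians(a))]);rel([*X,114.5])
```

```text
t=10.35 tcp [556.1 -94.8 114.8] yaw -56.0 j6 41 F [-0.2  1.2 -1.5] ->  [ 1.49 -0.1   0.03] tw 0.0
t=10.35 tcp [556.1 -94.8 114.8] yaw -56.0 j6 41 F [-0.2  1.2 -1.5] ->  [ 2.85 -0.52  0.03] tw 0.0
t=10.35 tcp [556.1 -94.8 114.8] yaw -56.0 j6 41 F [-0.2  1.2 -1.5] ->  [ 3.8  -1.01  0.03] tw 0.0
t=10.35 tcp [556.1 -94.8 114.8] yaw -56.0 j6 41 F [-0.2  1.2 -1.5] ->  [ 4.19 -1.28  0.03] tw 0.0
```

{"name": "move_arm", "arguments": {
  "commands": [0.8,0,0,0,0.8,1.5,-0.1,0,0,0.8,2.2,-0.3,0,0,0.8,2.85,-0.5,0,0,0.8,3.3,-0.75,0,0,0.8,3.6,-0.9,0,0,0.8,3.8,-1.0,0,0,0.8,3.9,-1.1,0,0,0.8,4.0,-1.15,0,0,0.8,4.0,-1.15,0,0,0.8]
}}

```text
time: 11.6
tcp_pos: [582.6, -63.1, 114.4]
tcp_rot: [[0.829, 0.559, 0.0], [0.559, -0.829, -0.0], [-0.0, 0.0, -1.0]]
contact_force: [0.0, -0.4, -1.6]
grip_width: 0.309
gripper_force: 59.8
```

Run:
```python
from h import *
T=np.array([519.8,-37.5])
show(T,"tcp",env.state()["tcp_pos"]);rel([590,-60,113.5])
```

```text
tcp [582.6 -63.1] r 67.8 ang -22.2
t=11.60 tcp [582.6 -63.1 114.4] yaw -56.0 j6 44 F [ 0.  -0.4 -1.6] ->  [0.79 0.16 0.09] tw 0.0
```

{"name": "move_arm", "arguments": {
  "commands": [0,0,0.1,0,0.8,0,0,0.1,0,0.4,0,0,0.1,0,0.4,0,0,-5,0,0.4,0,0,-10.5,0,0.3,-5,2.6,-11.5,0,0,-10.5,5.5,-11.5,0,0,-16,8.4,-11.5,0,0,-21,11,-11.5,0,0,-23,12,-11.5,0,0]
}}

```text
time: 12.85
tcp_pos: [457.3, -293.5, 229.6]
tcp_rot: [[0.831, 0.556, 0.0], [0.556, -0.831, -0.001], [-0.0, 0.001, -1.0]]
contact_force: [0.4, 0.9, 0.8]
grip_width: 1.002
gripper_force: 0.0
```

Run:
```python
from h import *
rel([433,-343,105],-56)
c=env.calibration("wrist");p,d=env.camera("wrist");print(env.state()["tcp_pos"])
np.savez("pics/w6.npz",p=p,d=d,**c)
# crop around predicted neck top
R,t=c["R"],c["t"];X=R@np.array([433,-343,139])+t;u=c["fx"]*X[0]/X[2]+c["cx"];v=c["fy"]*X[1]/X[2]+c["cy"];print(u,v)
g=cv2.cvtColor(p,cv2.COLOR_RGB2GRAY)
print(cv2.HoughCircles(cv2.GaussianBlur(g,(0,0),1),cv2.HOUGH_GRADIENT,1,15,param1=80,param2=14,minRadius=14,maxRadius=26))
```

```text
t=12.85 tcp [ 457.3 -293.5  229.6] yaw -56.2 j6 18 F [0.4 0.9 0.8] ->  [-4.77  2.76 12.47] tw -0.004
[ 456.53806077 -295.00134813  229.55996948]
353.1910272320884 267.29427863542065
[[[352.5 266.5  19.9]
  [241.5 217.5  25.4]
  [340.5 212.5  25.4]
  [596.5  53.5  23.2]
  [527.5 233.5  23.2]
  [600.5  25.5  23.2]
  [603.5  89.5  16.3]
  [489.5 227.5  18.8]
  [597.5  69.5  18.8]
  [351.5 238.5  25.4]
  [512.5 240.5  24.3]
  [114.5  45.5  21. ]
  [330.5 350.5  21. ]
  [308.5 277.5  25.4]
  [311.5 351.5  24.3]
  [504.5 223.5  19.9]
  [355.5 222.5  25.4]
  [607.5 122.5  24.3]
  [615.5  27.5  15.2]
  [262.5 283.5  25.4]
  [289.5 351.5  24.3]
  [271.5 308.5  23.2]
  [606.5 105.5  15.4]
  [618.5  43.5  22. ]
  [ 41.5  16.5  17.7]
  [481.5 209.5  15. ]
  [ 56.5   1.5  23.1]]]
```

{"name": "move_arm", "arguments": {
  "commands": [-4.7,2.65,1,0,0,-4.7,2.65,4,0,0,-4.7,2.65,8,0,0,-4.7,2.65,11,0,0,-4.7,2.65,12.2,0,0,-4.7,2.65,12.2,0,0,-4.7,2.65,12.2,0,0.6,-4.7,2.65,12.2,0,0.8,-4.7,2.65,12.2,0,0.8,-4.7,2.65,12.2,0,0.8]
}}

```text
time: 14.15
tcp_pos: [435.3, -339.8, 108.4]
tcp_rot: [[0.829, 0.559, 0.002], [0.559, -0.829, -0.002], [0.001, 0.002, -1.0]]
contact_force: [0.8, -0.1, 1.9]
grip_width: 0.308
gripper_force: 59.0
```

Run:
```python
from h import *
s=env.state();print(s["grip_width"],s["gripper_force"])
T=np.array([519.8,-37.5])
a=np.radians(-86);X=T+69*np.array([np.cos(a),np.sin(a)]);print(X);rel([*X,200],-56)
```

```text
0.30793580664358783 59.02282476425171
[ 524.61319669 -106.33191947]
t=14.15 tcp [ 435.3 -339.8  108.4] yaw -56.0 j6 12 F [ 0.8 -0.1  1.9] ->  [ 20.46 -14.35  -9.19] tw -0.001
```

{"name": "move_arm", "arguments": {
  "commands": [0,0,-2,0,0.8,0,0,-6,0,0.8,2,-1.5,-9,0,0.8,6,-4,-9,0,0.8,10.5,-7.2,-9,0,0.8,15,-10.4,-9,0,0.8,18.5,-13,-9,0,0.8,20.4,-14.3,-9,0,0.8,20.4,-14.3,-9,0,0.8,20.4,-14.3,-9,0,0.8]
}}

```text
time: 15.4
tcp_pos: [523.6, -107.1, 196.8]
tcp_rot: [[0.83, 0.558, -0.001], [0.558, -0.83, -0.0], [-0.001, -0.001, -1.0]]
contact_force: [-0.5, 0.8, -1.9]
grip_width: 0.31
gripper_force: 59.5
```

Run:
```python
from h import *
s=env.state();print(s["grip_width"],s["gripper_force"])
rel([524.6,-106.3,115],-56)
c=env.calibration("wrist");p,d=env.camera("wrist")
cv2.imwrite("pics/w7.png",p[:,:,::-1]);np.savez("pics/w7.npz",p=p,d=d,**c)
```

```text
0.3099019659317184 59.45791840553284
t=15.40 tcp [ 523.6 -107.1  196.8] yaw -56.1 j6 38 F [-0.5  0.8 -1.9] ->  [ 0.14 -0.    8.18] tw -0.001
```

View pics/w7.png

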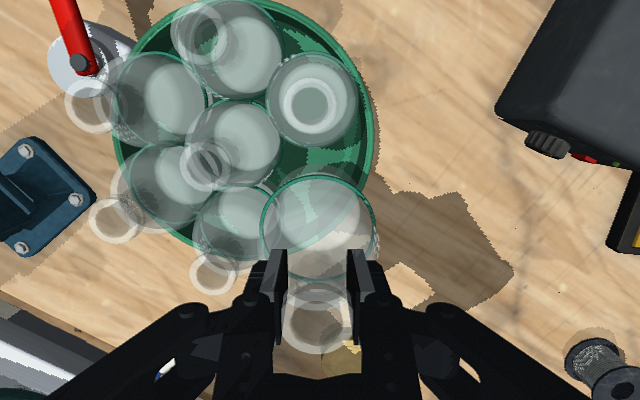

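Necks: a (200,33), b (92,104), c (205,167), e (116,220), d (213,273), f (311,104), and held g (319,317).

Run:
```python
from h import *
c=dict(np.load("pics/w7.npz"));T,r,n=tub(c["p"],c,roi=(100,5,380,240));print(T,r,n)
T=np.array([519.8,-37.5]);D={}
for k,u,v in[("a",200,33),("b",92,104),("c",205,167),("e",116,220),("d",213,273),("f",311,104)]: D[k]=ray("w",u,v,145,c)[:2];show(T,k,D[k])
show(T,"g",ray("w",319,317,227,c))
from scipy.optimize import fsolve
for i,j in(("d","f"),):
  m=(D[i]+D[j])/2;print(m,np.hypot(*(D[i]-D[j])))
w=dict(np.load("pics/w5.npz"));print(ray("w",319,313,227,w),"(w5 held f, tcp 555.7 -95)")
```

```text
[520.30667499 -37.70644298] 106.18829009645567 31
a [577.7  -0.8] r 68.6 ang 32.3
b [515.3  30.3] r 68.0 ang 93.8
c [518.7 -35.7] r 2.1 ang 120.5
e [461.6  -7.6] r 65.5 ang 152.8
d [462.7 -71.7] r 66.6 ang -149.0
f [580.2 -66. ] r 66.8 ang -25.2
g [ 522. -110.] r 72.5 ang -88.3
[521.46768006 -68.86791167] 117.67232535402137
[555.41199841 -97.06412414 227.        ] (w5 held f, tcp 555.7 -95)
```

{"name": "move_arm", "arguments": {
  "commands": [0.2,-0.1,1.5,0,0.8,0.2,-0.1,2.5,0,0.8,0.2,-0.1,3.2,0,0.8,0.2,-0.1,3.9,0,0.8,0.2,-0.1,4.6,0,0.8,0.2,-0.1,5.3,0,0.8,0.2,-0.1,6.0,0,0.8,0.2,-0.1,6.7,0,0.8,0.2,-0.1,7.4,0,0.8,0.2,-0.1,7.4,0,0.8]
}}

```text
time: 16.7
tcp_pos: [540.4, -104.9, 152.8]
tcp_rot: [[0.827, 0.56, 0.052], [0.561, -0.828, -0.008], [0.038, 0.035, -0.999]]
contact_force: [-8.4, 13.7, 74.7]
grip_width: 0.314
gripper_force: 75.1
```

{"name": "move_arm", "arguments": {
  "commands": [0,0,-3,0,0.8,0,0,-6,0,0.8,0,0,-7,0,0.8,0,0,-8,0,0.8,0,0,-8,0,0.8,0,0,-8,0,0.8,0,0,-8,0,0.8,0,0,-8,0,0.8,0,0,-8,0,0.8,0,0,-8,0,0.8]
}}

```text
time: 17.95
tcp_pos: [525.1, -104.7, 203.3]
tcp_rot: [[0.829, 0.559, -0.0], [0.559, -0.829, 0.0], [0.0, -0.0, -1.0]]
contact_force: [-0.4, 0.7, -1.1]
grip_width: 0.308
gripper_force: 66.2
```

Run:
```python
from h import *
s=env.state();print(s)
c=env.calibration("wrist");p,d=env.camera("wrist")
cv2.imwrite("pics/w8.png",p[:,:,::-1]);np.savez("pics/w8.npz",p=p,d=d,**c)
```

```text
{'time': 17.95, 'joint_positions': array([-1.73415429e+01,  3.55142388e+00,  8.32465258e+01,  4.66198715e-03,
        9.32042178e+01,  3.86923761e+01]), 'joint_velocities': array([ 0.01583672, -0.10782261, -0.03723782,  0.10290724, -0.01075702,
       -0.00020984]), 'tau': array([-3.15112935e-03, -3.48740101e+01, -3.21113884e+01, -2.89399212e-02,
        2.23568198e-02,  1.58808501e-05]), 'tcp_pos': array([ 525.1213739 , -104.65195672,  203.31240549]), 'tcp_rot': array([[ 8.29365929e-01,  5.58705787e-01, -1.18957736e-05],
       [ 5.58705785e-01, -8.29365925e-01,  8.88230145e-05],
       [ 3.97599830e-05, -8.03130195e-05, -9.99999996e-01]]), 'contact_force': array([-0.42677457,  0.69200298, -1.07569972]), 'ft_torque': array([ 0.04278236,  0.01679655, -0.01188663]), 'gripper_force': 66.16857290267944, 'grip_width': 0.3083679750119168}
```

View pics/w8.png

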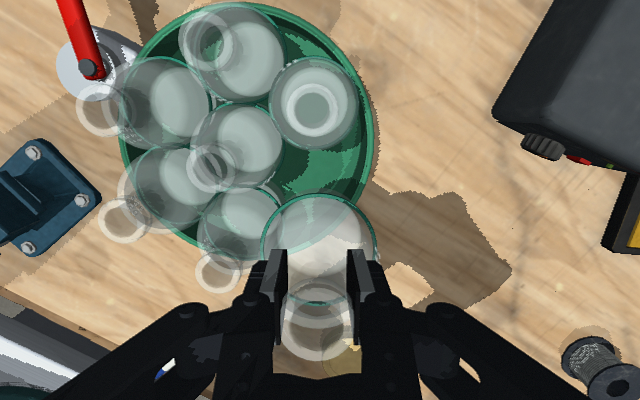

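g caught the rim because it was held too far outward, and it slipped in the grip; nothing fell. I'll set it back on the bench to square it up and regrip.

{"name": "move_arm", "arguments": {
  "commands": [-3,2.1,0,0,0.8,-8,5.6,0,0,0.8,-13,9.1,0,0,0.8,-17.5,12.3,0,0,0.8,-20.6,14.5,0,0,0.8,-20.6,14.5,2,0,0.8,-20.6,14.5,5,0,0.8,-20.6,14.5,7,0,0.8,-20.6,14.5,7,0,0.8,-20.6,14.5,7,0,0.8]
}}

```text
time: 19.25
tcp_pos: [435.8, -340.4, 134.4]
tcp_rot: [[0.829, 0.559, 0.001], [0.559, -0.829, -0.001], [0.0, 0.002, -1.0]]
contact_force: [0.4, 0.1, -0.9]
grip_width: 0.31
gripper_force: 66.0
```

Run:
```python
from h import *
rel([433,-343,105],-56)
p,d=env.camera("scene");np.savez("pics/s8.npz",p=p,d=d)
p0=np.load("pics/scene0.npz")["p"]
df=cv2.absdiff(p,p0).max(2)
# bottle g region in scene: project base & neck of upright bottle at tcp
c=env.calibration("scene")
def pr(X): Y=c["R"]@np.array(X)+c["t"];return (c["fx"]*Y[0]/Y[2]+c["cx"],c["fy"]*Y[1]/Y[2]+c["cy"])
s=env.state()["tcp_pos"]
for h in(0,10,20,30,40,88,139):print(h,np.round(pr([s[0],s[1],h]),1))
# green band pixels near
hsv=cv2.cvtColor(p,cv2.COLOR_RGB2HSV);x,y=map(int,pr([s[0],s[1],90]))
m=((hsv[...,0]>60)&(hsv[...,0]<90)&(hsv[...,1]>80));ys,xs=np.nonzero(m[y-50:y+60,x-40:x+40]);print(x,y,len(xs))
if len(xs):print(xs.min()+x-40,xs.max()+x-40,ys.min()+y-50,ys.max()+y-50)
for v in range(y-40,y+60,4):
  r=np.nonzero(m[v,x-40:x+40])[0]+x-40
  if len(r):print(v,r.min(),r.max(),len(r))
hs0=cv2.cvtColor(p0,cv2.COLOR_RGB2HSV);m0=((hs0[...,0]>60)&(hs0[...,0]<90)&(hs0[...,1]>80))
for v in range(220,280,3):
  r=np.nonzero(m0[v,320:365])[0]+320
  if len(r):print("0:",v,r.min(),r.max(),len(r))
```

```text
t=19.25 tcp [ 435.8 -340.4  134.4] yaw -56.0 j6 12 F [ 0.4  0.1 -0.9] ->  [-0.37  0.06  2.94] tw -0.001
0 [342.9 253.6]
10 [343.  251.4]
20 [343.1 249.1]
30 [343.2 246.8]
40 [343.3 244.5]
88 [343.7 232.8]
139 [344.2 219.6]
343 232 359
303 353 182 249
192 307 329 13
196 303 332 19
200 303 322 20
204 303 314 12
244 330 330 1
248 336 350 3
0: 244 330 330 1
0: 247 330 330 1
0: 250 332 354 2
0: 253 335 350 5
```

{"name": "move_arm", "arguments": {
  "commands": [0,0,0.6,0,0.8,0,0,1.2,0,0.8,0,0,1.4,0,0.8,0,0,1.6,0,0.8,0,0,1.7,0,0.8,0,0,1.8,0,0.8,0,0,1.9,0,0.8,0,0,1.9,0,0.8,0,0,1.9,0,0.8,0,0,1.9,0,0.8]
}}

```text
time: 20.55
tcp_pos: [435.3, -340.0, 114.4]
tcp_rot: [[0.829, 0.559, 0.0], [0.559, -0.829, -0.0], [0.0, 0.0, -1.0]]
contact_force: [0.3, 0.8, -1.9]
grip_width: 0.31
gripper_force: 66.0
```

{"name": "move_arm", "arguments": {
  "commands": [0,0,0.1,0,0.8,0,0,0.2,0,0.8,0,0,0.3,0,0.8,0,0,0.4,0,0.8,0,0,0.5,0,0.8,0,0,0.6,0,0.8,0,0,0.7,0,0.8,0,0,0.7,0,0.8,0,0,0.7,0,0.8,0,0,0.7,0,0.8]
}}

```text
time: 21.8
tcp_pos: [435.4, -340.1, 107.9]
tcp_rot: [[0.829, 0.559, 0.0], [0.559, -0.829, -0.0], [0.0, 0.001, -1.0]]
contact_force: [-0.4, 0.8, 2.2]
grip_width: 0.316
gripper_force: 66.5
```

{"name": "move_arm", "arguments": {
  "commands": [0,0,0,0,0.6,0,0,0,0,0.5,0,0,0,0,0.4,0,0,-1,0,0.2,0,0,-4,0,0,0,0,-8,0,0,0,0,-10,0,0,0,0,-10,0,0,0,0,-10,0,0,0,0,-10,0,0]
}}

```text
time: 23.05
tcp_pos: [434.7, -339.4, 205.6]
tcp_rot: [[0.829, 0.559, -0.002], [0.559, -0.829, 0.002], [-0.001, -0.003, -1.0]]
contact_force: [0.2, 0.0, -0.8]
grip_width: 1.002
gripper_force: 0.0
```

```bash
cat >> h.py <<'E'
def snap(n):
    c=env.calibration("wrist");p,d=env.camera("wrist");np.savez(f"pics/{n}.npz",p=p,d=d,**c);c["p"]=p;c["d"]=d;return c
def proj(c,X): Y=c["R"]@np.array(X)+c["t"];return np.array([c["fx"]*Y[0]/Y[2]+c["cx"],c["fy"]*Y[1]/Y[2]+c["cy"],c["fx"]/Y[2]])
def neck(c,X,win=22,pr=1):
    "refine neck-top circle near world guess X (z = neck-top height); best Hough circle"
    u,v,k=proj(c,X);r=14*k;g=cv2.GaussianBlur(cv2.cvtColor(c["p"],cv2.COLOR_RGB2GRAY),(0,0),1)
    h=cv2.HoughCircles(g,cv2.HOUGH_GRADIENT,1,3,param1=60,param2=8,minRadius=int(r*.9),maxRadius=int(r*1.12)+1)
    h=[q for q in h[0] if np.hypot(q[0]-u,q[1]-v)<win]
    return [(ray("w",q[0],q[1],X[2],c)[:2].round(1),q.round(1)) for q in h[:pr]]
E
python3 - <<'E'
from h import *
c=snap("w9");rel([435,-340,105])
print(proj(c,[433,-343,139]));print(neck(c,[433,-343,139],30,3))
w=dict(np.load("pics/w7.npz"))
for k,X in dict(a=(578,-1),b=(515,30),c=(519,-36),e=(461,-8),d=(462,-71),f=(580,-65)).items(): print(k,neck(w,[*X,145],15,2))
E
```

```text
t=23.10 tcp [ 434.8 -339.5  205.7] yaw -56.0 j6 12 F [-0.4 -0.1 -0.3] ->  [-0.    0.08 10.07] tw 0.0
[319.02601629 222.97294619   1.57877682]
[(array([ 416.5, -355.3]), array([320.5, 252.5,  21. ], dtype=float32)), (array([ 418.5, -353.2]), array([319.5, 248.5,  22.2], dtype=float32)), (array([ 446.8, -331. ]), array([315.5, 195.5,  24.4], dtype=float32))]
a [(array([577.3,  -1.3]), array([200.5,  34.5,  29.2], dtype=float32)), (array([ 5.764e+02, -1.000e-01]), array([197.5,  34.5,  30.3], dtype=float32))]
b [(array([516.1,  30.4]), array([ 92.5, 102.5,  28.2], dtype=float32)), (array([514.7,  32.6]), array([ 87.5, 102.5,  23.9], dtype=float32))]
c [(array([521. , -35.4]), array([206.5, 163.5,  27.3], dtype=float32)), (array([519. , -34.6]), array([203.5, 165.5,  24. ], dtype=float32))]
e [(array([461.6,  -6. ]), array([113.5, 218.5,  25.2], dtype=float32)), (array([465.6,  -8.6]), array([120.5, 215.5,  25.2], dtype=float32))]
d [(array([465.6, -70.5]), array([213.5, 268.5,  25.4], dtype=float32)), (array([465.2, -73.5]), array([217.5, 271.5,  21. ], dtype=float32))]
f [(array([578.9, -65.3]), array([308.5, 105.5,  27.1], dtype=float32)), (array([584.9, -62.5]), array([310.5,  92.5,  29.3], dtype=float32))]
```

Run:
```python
from h import *
def asc(p,u0,u1,v0,v1,st=4):
    g=cv2.cvtColor(p,cv2.COLOR_RGB2GRAY);hs=cv2.cvtColor(p,cv2.COLOR_RGB2HSV)
    gr=((hs[...,0]>62)&(hs[...,0]<95)&(hs[...,1]>70))
    for v in range(v0,v1,st):
        print(v,"".join("G" if gr[v:v+st,u:u+st//2].mean()>.3 else " .:-=+*#%@"[min(9,int(g[v:v+st,u:u+st//2].mean()/25))] for u in range(u0,u1,st//2)))
for n in("w9",):
    w=dict(np.load(f"pics/{n}.npz"));asc(w["p"],236,400,120,300)
for n in("w9","w6"):
    w=dict(np.load(f"pics/{n}.npz"));hs=cv2.cvtColor(w["p"],cv2.COLOR_RGB2HSV);m=((hs[...,0]>62)&(hs[...,0]<95)&(hs[...,1]>70)).astype(np.uint8)
    u,v,k=proj(w,[433,-343,75]);mm=np.zeros_like(m);mm[int(v-60):int(v+60),int(u-65):int(u+65)]=1;m*=mm
    pts=cv2.findNonZero(m);print(n,(u,v,33.5*k),len(pts),cv2.fitEllipse(pts),ray("w",*cv2.fitEllipse(pts)[0],75,w))
```

```text
120 ******##################**############****************####*******+++++++++++======
124 ************#######*####**################***************####********+++++++++====
128 *********************######***#######**#####************************+++++++++++===
132 *************************####****######****#***++++++++*************++++++++++++==
136 #****************************##*******************+++++*****+++******++++++++++++=
140 ******+++*********************+++++++******+++++***++++*****++**++++++++++++***+++
144 #####**********************+++++++++++++++++++++=++++***********++++++++++********
148 ########******#***********++++++++++++++++++++++++=+++***#********+++++++++*******
152 ##########******###*****+++++++++++++++++++++++++++++++***###******++++++*********
156 +*#########******#####**++++++++++++++++++++===+++++++******####***+**************
160 :=*##########*****####***+++++++++++++===-======+++++++*##*****####***************
164 .:-+*##########*****##******++++++==--------:::---=+=++**#####****#####***********
168 ::--+*###########****#*******++=----GGGGGGGGGGGG::::
[... 2601 characters left out ...]
--=***###**********************++=----:
292 --------------------::-------:...:------------******###****##***++++==---------:::
296 ----------------:---:::---::.......::---------+***++++=+==---=====---------------:
w9 (np.float64(318.7615036638252), np.float64(194.0923804306648), np.float64(41.51340459800568)) 358 ((319.45166015625, 206.48695373535156), (72.96479797363281, 77.76541900634766), 87.6924057006836) [ 424.57731079 -349.38327114   75.        ]
w6 (np.float64(346.16749351743897), np.float64(233.26343974303455), np.float64(36.80444014603386)) 279 ((344.1722412109375, 224.1094512939453), (66.21907043457031, 71.02294921875), 78.82832336425781) [ 439.29617392 -336.3480651    75.        ]
```

{"name": "move_arm", "arguments": {
  "commands": [-2.35,0.3,0,0,0,-2.35,0.3,1,0,0,-2.35,0.3,4,0,0,-2.35,0.3,7,0,0,-2.35,0.3,7,0,0,-2.35,0.3,7,0,0,-2.35,0.3,7,0,0,-2.35,0.3,7,0,0,-2.35,0.3,7,0,0,-2.35,0.3,7,0,0]
}}

```text
time: 24.35
tcp_pos: [417.5, -355.7, 137.6]
tcp_rot: [[0.829, 0.559, 0.0], [0.559, -0.829, -0.0], [0.0, 0.0, -1.0]]
contact_force: [-0.4, -1.0, 0.1]
grip_width: 1.004
gripper_force: 0.0
```

Run:
```python
from h import *
c=snap("w10");rel([417.5,-355.5,102]);s=env.state()
print(proj(c,[*s["tcp_pos"][:2],139]),neck(c,[*s["tcp_pos"][:2],139],40,4))
g=cv2.cvtColor(c["p"],cv2.COLOR_RGB2GRAY);hs=cv2.cvtColor(c["p"],cv2.COLOR_RGB2HSV)
gr=((hs[...,0]>62)&(hs[...,0]<95)&(hs[...,1]>70))
for v in range(170,390,5):
    print(v,"".join("G" if gr[v:v+5,u:u+3].mean()>.3 else " .:-=+*#%@"[min(9,int(g[v:v+5,u:u+3].mean()/25))] for u in range(220,420,3)))
```

```text
t=24.40 tcp [ 417.5 -355.7  137.4] yaw -56.0 j6 10 F [-0.7  0.8 -0. ] ->  [ 0.01 -0.01  3.54] tw 0.0
[315.0823933  271.3793253    2.24158208] [(array([ 419.4, -352.4]), array([311.5, 264.5,  34.3], dtype=float32)), (array([ 417.2, -354.5]), array([312.5, 270.5,  28.8], dtype=float32)), (array([ 418.5, -353.6]), array([312.5, 267.5,  31.9], dtype=float32)), (array([ 416.9, -353.1]), array([309.5, 269.5,  28.8], dtype=float32))]
170 --****#########*+++GG=++++*****++++++++++=GG---=+*#######***#####**
175 --*******######**GG-=+***********+++++++++=:GG---+*########******##
180 -=**********####GG+=+*****************+++++=:GG---=***#######******
185 -+************#GG*+++********************+++--GG---=**#########**+*
190 +*******+++***+G+*++****########***********+=--G----+****#####*****
195 *****+++++++++GG*++**############***********==-GG----******#*******
200 *************+GG+++***#########*************===-G----++======--====
205 **************GG++++**########*************++==-==---------------==
210 ##************GG++++**#*##**************#*+++==G====---------------
215 #####*********+G+
[... 1797 characters left out ...]
....:------:-:......:-----------==-----------=-====++
345 ====----------.::..:--------:......:------------=====+++*****##****
350 ==----------==-::...:---------......----=====++***###*********#****
355 -=====-==++****=.....:--=======:.....++**+++++++******##*****#*****
360 -==++*###*******+:.....-+**###*+:..:.+**++*++++++++*****#****#*****
365 ==++*######******+:::::.:=*******--=+**+++****+++++++*********#****
370 ======+*###*=======:::::.:+**************+===========+***********##
375 =========+*.              :--=+**++=-::.             :**++*********
380 -===-==++=-                                           =+**+++*+**+.
385 -===--:.                                                 :-=+++*+.
```

{"name": "move_arm", "arguments": {
  "commands": [0.25,0,1,0,0,0.25,0,2.5,0,0,0.25,0,3.5,0,0,0.25,0,3.5,0,0,0.25,0,3.5,0,0.4,0.25,0,3.5,0,0.6,0.25,0,3.5,0,0.8,0.25,0,3.5,0,0.8,0.25,0,3.5,0,0.8,0.25,0,3.5,0,0.8]
}}

```text
time: 25.65
tcp_pos: [419.7, -354.3, 102.8]
tcp_rot: [[0.829, 0.559, 0.001], [0.559, -0.829, -0.0], [0.0, 0.001, -1.0]]
contact_force: [-0.6, 0.6, 3.6]
grip_width: 0.315
gripper_force: 58.9
```

{"name": "move_arm", "arguments": {
  "commands": [0,0,-2,0,0.8,0,0,-6,0,0.8,2,-1.3,-9.5,0,0.8,6.5,-4.3,-10,0,0.8,11,-7.3,-10,0,0.8,15.5,-10.3,-10,0,0.8,19.5,-13,-10,0,0.8,22,-14.6,-10,0,0.8,22.6,-15,-10,0,0.8,22.6,-15,-10,0,0.8]
}}

```text
time: 26.9
tcp_pos: [522.9, -103.6, 201.5]
tcp_rot: [[0.829, 0.559, -0.002], [0.559, -0.829, -0.0], [-0.001, -0.001, -1.0]]
contact_force: [0.4, 0.1, -2.5]
grip_width: 0.31
gripper_force: 59.5
```

Run:
```python
from h import *
c=snap("w11");rel([523.3,-103.4,110],-56);s=env.state();print(s["grip_width"])
T0,r,n=tub(c["p"],c,roi=(80,1,390,245));print("rim",T0,r,n)
for k,X in dict(a=(578,-1),b=(515,30),c=(519,-36),e=(461,-8),d=(462,-71),f=(580,-65)).items(): print(k,proj(c,[*X,145]).round(),neck(c,[*X,145],15,2))
print("g",neck(c,[*s["tcp_pos"][:2],s["tcp_pos"][2]+36],25,3))
hs=cv2.cvtColor(c["p"],cv2.COLOR_RGB2HSV)
g=cv2.cvtColor(c["p"],cv2.COLOR_RGB2GRAY);gr=((hs[...,0]>62)&(hs[...,0]<95)&(hs[...,1]>70))
for v in range(130,370,6):
    print(v,"".join("G" if gr[v:v+6,u:u+4].mean()>.3 else " .:-=+*#%@"[min(9,int(g[v:v+6,u:u+4].mean()/25))] for u in range(160,420,4)))
```

```text
t=26.95 tcp [ 522.8 -104.2  201.8] yaw -56.1 j6 39 F [-0.1 -0.4 -1.9] ->  [ 0.1  -0.03  9.18] tw -0.001
0.31705029973790905
rim [520.26495705 -37.68070649] 106.19208347291867 34
a [210.  37.   2.] [(array([576. ,   0.7]), array([205.5,  38.5,  30.4], dtype=float32)), (array([574.7,  -0. ]), array([205.5,  41.5,  29.3], dtype=float32))]
b [104. 107.   2.] [(array([516. ,  29.7]), array([105.5, 105.5,  28.4], dtype=float32)), (array([515.3,  31.7]), array([101.5, 104.5,  25.1], dtype=float32))]
c [214. 167.   2.] [(array([519.7, -35.2]), array([213.5, 165.5,  25.2], dtype=float32)), (array([521.7, -36. ]), array([216.5, 163.5,  27.4], dtype=float32))]
e [126. 220.   2.] [(array([462.2,  -5.6]), array([123.5, 216.5,  25.2], dtype=float32)), (array([462.4,  -9.4]), array([129.5, 219.5,  23. ], dtype=float32))]
d [219. 271.   2.] [(array([462.7, -71.1]), array([219.5, 270.5,  22.2], dtype=float32)), (array([464.5, -70. ]), array([219.5, 267.5,  24.4], dtype=float32))]
f [315. 105.   2.] [(array([578.9, -64.4]), array([313.5, 106.5,  27.3], dtype=float32)), (array([582.4, -68.6]), array([3
[... 2342 characters left out ...]
         .+*+=
310 *=.         -:.               =**+=========+*#%+:               .
316 .    ..                      .=**---------==+*%*-                
322                              .+*+------===---=**-                
328                              .+*+------==-----++-                
334           ......              +**=----===----=**-                
340        ........             :.=***===-==---=+*##=.               
346         .......             :---+***+++++=+***++#*:             .
352         .......             -----=+*********+=====:             .
358  .++     .. ...             ---------=============:             .
364 .%#:                        --------------========:
```

{"name": "move_arm", "arguments": {
  "commands": [0,0,1,0,0.8,0,0,2,0,0.8,0,0,3,0,0.8,0,0,3.7,0,0.8,0,0,4.4,0,0.8,0,0,4.8,0,0.8,0,0,5.2,0,0.8,0,0,5.4,0,0.8,0,0,5.5,0,0.8,0,0,5.5,0,0.8]
}}

```text
time: 28.2
tcp_pos: [523.2, -103.6, 147.5]
tcp_rot: [[0.829, 0.559, 0.0], [0.559, -0.829, -0.0], [0.0, 0.0, -1.0]]
contact_force: [0.3, 0.0, -2.4]
grip_width: 0.313
gripper_force: 59.5
```

Clear of the rim (base at 45 mm). Down to the floor.

{"name": "move_arm", "arguments": {
  "commands": [0,0,0.6,0,0.8,0,0,1.2,0,0.8,0,0,1.8,0,0.8,0,0,2.4,0,0.8,0,0,2.9,0,0.8,0,0,3.3,0,0.8,0,0,3.6,0,0.8,0,0,3.8,0,0.8,0,0,3.9,0,0.8,0,0,3.9,0,0.8]
}}

```text
time: 29.45
tcp_pos: [523.5, -103.6, 108.9]
tcp_rot: [[0.829, 0.559, 0.001], [0.559, -0.829, -0.0], [0.001, 0.001, -1.0]]
contact_force: [0.6, 1.0, 0.0]
grip_width: 0.311
gripper_force: 60.0
```

{"name": "move_arm", "arguments": {
  "commands": [0,0,0,0,0.6,0,0,0,0,0.4,0,0,0,0,0.4,0,0,-3,0,0.4,0,0,-8,0,0.4,0,0,-13,0,0.4,4,-5.5,-13,-0.1,0.4,7,-10,-13,-0.17,0.4,9,-12.5,-13,-0.17,0.4,9,-12.5,-13,-0.17,0.4]
}}

```text
time: 30.7
tcp_pos: [527.9, 52.5, 238.4]
tcp_rot: [[0.72, 0.694, 0.0], [0.694, -0.72, 0.0], [0.0, -0.0, -1.0]]
contact_force: [0.3, -0.4, -0.5]
grip_width: 0.602
gripper_force: 0.0
```

Run:
```python
from h import *
c=snap("w12");rel([566,132,200],-46)
hs=cv2.cvtColor(c["p"],cv2.COLOR_RGB2HSV)
m=(((hs[...,0]<8)|(hs[...,0]>172))&(hs[...,1]>150)&(hs[...,2]>70)).astype(np.uint8)
n,l,st,ce=cv2.connectedComponentsWithStats(m)
for i in range(1,n):
    if st[i,4]>150:
        pts=cv2.findNonZero((l==i).astype(np.uint8));(cx,cy),(w,h),a=cv2.minAreaRect(pts)
        bx=cv2.boxPoints(((cx,cy),(w,h),a));print(st[i],[ray("w",*q,78,c)[:2].round(1) for q in bx],(cx,cy),ray("w",cx,cy,78,c).round(1))
# vertical upright check of bottles: necks
for k,X in dict(a=(578,-1),b=(515,30),c=(519,-36),e=(461,-8),d=(462,-71),f=(580,-65),g=(523,-104)).items(): print(k,proj(c,[*X,145]).round(),neck(c,[*X,145],15,2))
print(proj(c,[566,132,112]))
u,v,_=proj(c,[566,132,112]);u=int(u);v=int(v)
g=cv2.cvtColor(c["p"],cv2.COLOR_RGB2GRAY)
for y in range(max(0,v-50),v+70,5): print(y,"".join("R" if m[y:y+5,x:x+3].mean()>.4 else " .:-=+*#%@"[min(9,int(g[y:y+5,x:x+3].mean()/25))] for x in range(max(0,u-90),min(638,u+90),3)))
```

```text
t=30.75 tcp [527.9  51.  238.3] yaw -46.2 j6 46 F [-1.1 -0.8 -0.1] ->  [ 8.35 -3.21  3.83] tw -0.003
[ 267   84   22   95 1436] [array([558.1, 137.5]), array([569.1, 127.1]), array([513.5,  71.3]), array([501.6,  82.6])] (277.7356262207031, 131.30062866210938) [536.7 105.7  78. ]
a [420. 206.   1.] [(array([577.7,   4.1]), array([414.5, 201.5,  22.4], dtype=float32)), (array([584.1,  -8.9]), array([433.5, 207.5,  22.4], dtype=float32))]
b [326. 237.   1.] [(array([514.8,  30.9]), array([324.5, 236.5,  18.1], dtype=float32)), (array([518.3,  37.3]), array([321.5, 227.5,  21.4], dtype=float32))]
c [391. 289.   1.] [(array([526.2, -35.2]), array([397.5, 282.5,  20.4], dtype=float32)), (array([528.3, -36.2]), array([400.5, 281.5,  17.1], dtype=float32))]
e [312. 314.   1.] [(array([462.3,  -3.1]), array([308.5, 309.5,  19.3], dtype=float32)), (array([459.1,  -5.1]), array([307.5, 313.5,  17.1], dtype=float32))]
d [368. 359.   1.] [(array([459.9, -72. ]), array([367.5, 361.5,  17.2], dtype=float32)), (array([466.2, -71.3]), array([372.5, 356.5,  16.9], dtype=float32))]
f [479. 261.   1.] 
[... 1049 characters left out ...]
#****#####*******+RRRRRR.+#+====+##%%%###*****####
101 ++++**++++*##****#**********=RRRRRR+*=======*#%##########**#
106 +++++***+++**###*++*********=RRRRRR**========##############*
111 ++++**++**+++****++++*******+RRRRRR+#+=====+*############***
116 ++******++**+++******+******+RRRRRR**+-===*##########*******
121 ++++******+***++************+RRRRRR**+--==+####*************
126 **+++++*********++***++++****RRRRRR+*=---=+##*********+++++=
131 ***++++++********++***++++*%+RRRRRR-+=----=*******++=-::::::
136 *****+++++*********++***+*%%#RRRRRR:::----=++**+=-::::--====
141 ******++++++***********+#%###RRRRRR--:::---*+=-::--===--::::
146 ********++++++******##*#%#%@@RRRRRR-+==-::--::-===--:::---=-
```

{"name": "move_arm", "arguments": {
  "commands": [4,-1.6,0,0,0.4,8.4,-3.2,0,-0.02,0.4,8.4,-3.2,3,-0.02,0.4,8.4,-3.2,7,-0.02,0.4,8.4,-3.2,10,-0.02,0.4,8.4,-3.2,12.5,-0.02,0.4,8.4,-3.2,14,-0.02,0.4,8.4,-3.2,15,-0.02,0.5,8.4,-3.2,15,-0.02,0.6,8.4,-3.2,15,-0.02,0.6]
}}

```text
time: 32.0
tcp_pos: [567.4, 131.6, 89.6]
tcp_rot: [[0.709, 0.705, 0.002], [0.705, -0.709, 0.0], [0.002, 0.001, -1.0]]
contact_force: [-0.1, -1.0, 0.1]
grip_width: 0.397
gripper_force: 0.0
```

```bash
cat >> h.py <<'E'
def lever(c,piv=(511.5,80.)):
    hs=cv2.cvtColor(c["p"],cv2.COLOR_RGB2HSV)
    m=(((hs[...,0]<8)|(hs[...,0]>172))&(hs[...,1]>150)&(hs[...,2]>60)).astype(np.uint8)
    m=cv2.morphologyEx(m,cv2.MORPH_OPEN,np.ones((3,3)))
    n,l,st,ce=cv2.connectedComponentsWithStats(m)
    for i in range(1,n):
        if st[i,4]>250:
            pts=cv2.findNonZero((l==i).astype(np.uint8))[:,0]
            W=np.array([ray("w",*q,78,c)[:2] for q in pts]).astype(np.float32)
            (cx,cy),(w,h),a=cv2.minAreaRect(W);b=cv2.boxPoints(((cx,cy),(w,h),a));e=b[1]-b[0] if np.hypot(*(b[1]-b[0]))>np.hypot(*(b[2]-b[1])) else b[2]-b[1]
            print("lever area",st[i,4],"centre",(round(cx,1),round(cy,1)),"size",(round(w,1),round(h,1)),"axis %.1f"%(np.degrees(np.arctan2(e[1],e[0]))%180),"piv->c %.1f"%np.degrees(np.arctan2(cy-piv[1],cx-piv[0])))
def force(n=3,lab=""):
    for _ in range(n):
        s=env.state();R=s["tcp_rot"];f=R.T@s["contact_force"];print(lab,"%.2f"%s["time"],"tool F",f.round(2),"tcp",s["tcp_pos"].round(1));c=snap("tmp")
    return c
E
python3 - <<'E'
from h import *
c=force(2);lever(c);print(env.state()["grip_width"]);rel([565.5,132.7,88],-45)
E
```

```text
32.00 tool F [-0.73  0.63 -0.12] tcp [567.4 131.6  89.6]
 32.05 tool F [0.57 0.63 0.1 ] tcp [567.5 131.7  89.7]
lever area 1979 centre (530.4, 100.3) size (47.6, 15.0) axis 44.9 piv->c 47.0
0.4028057626738721
t=32.10 tcp [567.3 131.7  89.6] yaw -45.1 j6 53 F [-0.   0.7  0.9] ->  [-0.06 -0.2   0.16] tw -0.003
```

{"name": "move_arm", "arguments": {
  "commands": [-0.04,-0.75,0,-0.1,0.6,-0.15,-1.49,0,-0.2,0.6,-0.33,-2.22,0,-0.3,0.6,-0.59,-2.92,0,-0.4,0.6,-0.92,-3.6,0,-0.5,0.6,-1.31,-4.23,0,-0.6,0.6,-1.76,-4.83,0,-0.7,0.6,-2.27,-5.38,0,-0.8,0.6,-2.27,-5.38,0,-0.8,0.6,-2.27,-5.38,0,-0.8,0.6]
}}

```text
time: 33.35
tcp_pos: [513.3, 153.8, 89.1]
tcp_rot: [[-0.011, 1.0, 0.002], [1.0, 0.011, 0.0], [0.0, 0.002, -1.0]]
contact_force: [0.5, 0.9, 0.7]
grip_width: 0.397
gripper_force: 0.7
```

Run:
```python
from h import *
c=force(2);lever(c);P=np.array([511.5,80.5]);t=env.state()["tcp_pos"][:2]-P;print(np.hypot(*t),np.degrees(np.arctan2(t[1],t[0])))
rel([520,150,90])
```

```text
33.35 tool F [ 0.86  0.51 -0.71] tcp [513.3 153.8  89.1]
 33.40 tool F [ 0.05  1.12 -1.11] tcp [513.3 153.7  89. ]
lever area 2811 centre (517.7, 123.5) size (83.2, 15.5) axis 79.8 piv->c 81.9
73.15688149964213 88.63117819308678
t=33.45 tcp [513.2 153.6  88.9] yaw 0.6 j6 10 F [ 0.8 -0.2  1. ] ->  [-0.37  0.67 -0.11] tw 0.0
```

{"name": "move_arm", "arguments": {
  "commands": [0,-0.75,0,-0.1,0.6,-0.08,-1.49,0,-0.2,0.6,-0.2,-2.22,0,-0.3,0.6,-0.45,-2.92,0,-0.4,0.6,-0.75,-3.6,0,-0.5,0.6,-0.75,-3.6,0,-0.5,0.6,-0.75,-3.6,0,-0.5,0.6,-0.75,-3.6,0,-0.5,0.6,-0.75,-3.6,0,-0.5,0.6,-0.75,-3.6,0,-0.5,0.6]
}}

```text
time: 34.7
tcp_pos: [476.6, 145.6, 88.1]
tcp_rot: [[-0.49, 0.872, -0.001], [0.872, 0.49, -0.0], [0.0, -0.001, -1.0]]
contact_force: [0.3, -0.1, -0.9]
grip_width: 0.396
gripper_force: 0.3
```

Run:
```python
from h import *
c=force(3);lever(c);P=np.array([511.5,80.5]);t=env.state()["tcp_pos"][:2]-P;print(np.hypot(*t),np.degrees(np.arctan2(t[1],t[0])))
```

```text
34.70 tool F [-0.18  0.2   0.95] tcp [476.6 145.6  88.1]
 34.75 tool F [-0.21  0.22  0.85] tcp [476.6 145.7  88.1]
 34.80 tool F [0.09 0.15 0.43] tcp [476.6 145.7  88.2]
lever area 2664 centre (495.7, 121.5) size (15.4, 82.6) axis 110.0 piv->c 110.8
74.00532384873777 118.19999496314328
```

{"name": "move_arm", "arguments": {
  "commands": [0,-0.08,0,-0.01,0.6,0,-0.15,0,-0.02,0.6,0,-0.23,0,-0.03,0.6,-0.01,-0.3,0,-0.04,0.6,-0.01,-0.38,0,-0.05,0.6,-0.01,-0.45,0,-0.06,0.6,-0.02,-0.53,0,-0.07,0.6,-0.02,-0.6,0,-0.08,0.6,-0.03,-0.68,0,-0.09,0.6,-0.04,-0.75,0,-0.1,0.6]
}}

```text
time: 36.1
tcp_pos: [470.2, 141.9, 88.3]
tcp_rot: [[-0.575, 0.818, -0.0], [0.818, 0.575, 0.001], [0.001, 0.0, -1.0]]
contact_force: [1.6, 2.5, -2.8]
grip_width: 0.4
gripper_force: 1.5
```

```bash
cat > q.py <<'E'
from h import *
c=force(3);lever(c);P=np.array([511.5,80.5]);t=env.state()["tcp_pos"][:2]-P;print(np.hypot(*t).round(1),np.degrees(np.arctan2(t[1],t[0])).round(2),env.state()["gripper_force"])
E
python3 q.py
```

```text
36.10 tool F [1.1  2.72 2.83] tcp [470.2 141.9  88.3]
 36.15 tool F [1.08 3.75 1.8 ] tcp [470.1 141.9  88.3]
 36.20 tool F [1.04 3.34 1.53] tcp [470.1 141.9  88.3]
lever area 2749 centre (491.8, 119.6) size (15.4, 82.7) axis 115.9 piv->c 116.5
74.0 123.97 1.161116436123848
```

Run:
```python
from h import *
c=force(6)
for k,X in dict(a=(578,-1),b=(515,28),c=(519,-38),e=(461,-8),f=(580,-65)).items():
    u=proj(c,[*X,145]).round()
    if 0<u[0]<640 and 0<u[1]<400: print(k,u,neck(c,[*X,145],18,2))
```

```text
36.25 tool F [0.56 2.09 1.38] tcp [470.1 141.9  88.4]
 36.30 tool F [1.4  1.91 1.4 ] tcp [470.2 141.8  88.4]
 36.35 tool F [1.31 2.7  1.28] tcp [470.2 141.8  88.4]
 36.40 tool F [1.23 1.47 1.52] tcp [470.2 141.8  88.5]
 36.45 tool F [1.5  2.04 1.3 ] tcp [470.2 141.8  88.5]
 36.50 tool F [1.76 1.33 1.04] tcp [470.3 141.8  88.5]
```

{"name": "move_arm", "arguments": {
  "commands": [0,-0.05,0,-0.007,0.6,0,-0.1,0,-0.014,0.6,0,-0.15,0,-0.02,0.6,0,-0.2,0,-0.027,0.6,0,-0.25,0,-0.034,0.6,0,-0.3,0,-0.04,0.6,-0.01,-0.35,0,-0.047,0.6,-0.01,-0.4,0,-0.054,0.6,-0.01,-0.4,0,-0.054,0.6,-0.01,-0.4,0,-0.054,0.6]
}}

```text
time: 37.8
tcp_pos: [467.1, 139.5, 88.5]
tcp_rot: [[-0.618, 0.786, 0.0], [0.786, 0.618, 0.0], [0.0, 0.0, -1.0]]
contact_force: [0.9, 4.8, 0.0]
grip_width: 0.4
gripper_force: 1.7
```

```bash
python3 q.py
```

```text
37.80 tool F [ 3.22  3.71 -0.02] tcp [467.1 139.5  88.5]
 37.85 tool F [ 2.22  3.25 -1.2 ] tcp [467.1 139.5  88.4]
 37.90 tool F [ 2.62  4.89 -0.31] tcp [467.1 139.5  88.4]
lever area 2749 centre (489.8, 118.4) size (15.4, 83.0) axis 119.0 piv->c 119.4
73.9 126.97 1.6959404200315475
```

{"name": "move_arm", "arguments": {
  "commands": [0.06,0,0,0,0.6,0.12,0,0,0,0.6,0.12,0,0,0,0.6,0.12,0,0,0,0.6,0.12,0,0,0,0.6,0.12,0,0,0,0.6,0.12,0,0,0,0.6,0.12,0,0,0,0.6,0.12,0,0,0,0.6,0.12,0,0,0,0.6]
}}

```text
time: 39.2
tcp_pos: [466.2, 140.3, 88.3]
tcp_rot: [[-0.618, 0.786, -0.0], [0.786, 0.618, 0.0], [0.0, -0.0, -1.0]]
contact_force: [2.1, 0.6, 0.6]
grip_width: 0.397
gripper_force: 0.7
```

```bash
sed -i 's/^c=force(3)/c=force(5)/' q.py; python3 q.py
```

```text
39.20 tool F [-0.77  2.01 -0.55] tcp [466.2 140.3  88.3]
 39.25 tool F [-1.17  0.94  0.14] tcp [466.2 140.4  88.3]
 39.30 tool F [-0.58  1.41 -0.68] tcp [466.2 140.4  88.3]
 39.35 tool F [-0.65  2.06 -1.05] tcp [466.2 140.4  88.3]
 39.40 tool F [-1.7   1.74 -1.61] tcp [466.2 140.4  88.3]
lever area 2710 centre (489.3, 119.0) size (15.4, 81.8) axis 119.2 piv->c 119.6
75.1 127.11 0.6474055722355843
```

{"name": "move_arm", "arguments": {
  "commands": [0,-0.06,0,-0.008,0.6,0,-0.12,0,-0.016,0.6,0,-0.18,0,-0.024,0.6,0,-0.24,0,-0.032,0.6,0,-0.3,0,-0.04,0.6,-0.01,-0.36,0,-0.048,0.6,-0.01,-0.42,0,-0.056,0.6,-0.01,-0.48,0,-0.064,0.6,-0.01,-0.48,0,-0.064,0.6,-0.01,-0.48,0,-0.064,0.6]
}}

```text
time: 40.7
tcp_pos: [462.5, 137.3, 88.3]
tcp_rot: [[-0.667, 0.745, -0.0], [0.745, 0.667, 0.0], [0.0, -0.0, -1.0]]
contact_force: [2.4, 2.0, 1.0]
grip_width: 0.405
gripper_force: 1.4
```

```bash
cat >> q.py <<'E'
E
sed -i 's/^c=force(5)/c=force(4)/' q.py; python3 q.py
```

```text
40.70 tool F [-0.14  3.1  -1.05] tcp [462.5 137.3  88.3]
 40.75 tool F [ 1.02  2.68 -0.44] tcp [462.5 137.3  88.3]
 40.80 tool F [ 0.9  2.8 -0.8] tcp [462.5 137.3  88.3]
 40.85 tool F [ 0.66  2.65 -0.25] tcp [462.5 137.3  88.3]
lever area 2716 centre (487.2, 117.3) size (15.4, 82.4) axis 122.8 piv->c 123.1
75.1 130.76 1.305193081498146
```

{"name": "move_arm", "arguments": {
  "commands": [0,-0.05,0,-0.007,0.6,0,-0.1,0,-0.014,0.6,0,-0.15,0,-0.02,0.6,0,-0.2,0,-0.027,0.6,0,-0.25,0,-0.034,0.6,0,-0.3,0,-0.04,0.6,0,-0.3,0,-0.04,0.6,0,-0.3,0,-0.04,0.6,0,-0.3,0,-0.04,0.6,0,-0.3,0,-0.04,0.6]
}}

```text
time: 42.15
tcp_pos: [460.3, 135.3, 88.3]
tcp_rot: [[-0.696, 0.718, -0.0], [0.718, 0.696, 0.0], [0.0, -0.0, -1.0]]
contact_force: [0.5, 3.7, 0.7]
grip_width: 0.398
gripper_force: 1.7
```

```bash
python3 q.py
```

```text
42.15 tool F [ 2.31  2.88 -0.69] tcp [460.3 135.3  88.3]
 42.20 tool F [1.94 3.13 0.24] tcp [460.3 135.3  88.3]
 42.25 tool F [ 2.58  3.64 -0.99] tcp [460.3 135.4  88.3]
 42.30 tool F [ 2.43  3.36 -1.59] tcp [460.3 135.3  88.3]
lever area 2716 centre (485.8, 116.3) size (15.4, 82.4) axis 125.1 piv->c 125.3
75.0 133.02 1.700209490954876
```

{"name": "move_arm", "arguments": {
  "commands": [0.1,0,0,0,0.6,0.1,-0.05,0,-0.007,0.6,0.1,-0.1,0,-0.014,0.6,0.1,-0.15,0,-0.02,0.6,0.1,-0.2,0,-0.027,0.6,0.1,-0.25,0,-0.034,0.6,0.1,-0.25,0,-0.034,0.6,0.1,-0.25,0,-0.034,0.6,0.1,-0.25,0,-0.034,0.6,0.1,-0.25,0,-0.034,0.6]
}}

```text
time: 43.6
tcp_pos: [457.8, 134.3, 88.4]
tcp_rot: [[-0.72, 0.694, -0.0], [0.694, 0.72, 0.0], [0.0, -0.0, -1.0]]
contact_force: [2.3, 0.3, 0.7]
grip_width: 0.4
gripper_force: 0.9
```

```bash
python3 q.py
```

```text
43.60 tool F [-1.44  1.78 -0.7 ] tcp [457.8 134.3  88.4]
 43.65 tool F [-2.1   1.72 -0.08] tcp [457.8 134.3  88.4]
 43.70 tool F [-1.75  1.85  0.22] tcp [457.8 134.3  88.4]
 43.75 tool F [-2.66  2.06 -0.58] tcp [457.8 134.3  88.4]
lever area 2677 centre (484.3, 115.7) size (15.4, 81.5) axis 127.1 piv->c 127.2
76.0 134.96 0.857754573225975
```

{"name": "move_arm", "arguments": {
  "commands": [0,-0.05,0,-0.007,0.6,0,-0.1,0,-0.014,0.6,-0.02,-0.15,0,-0.02,0.6,-0.02,-0.2,0,-0.027,0.6,-0.02,-0.25,0,-0.034,0.6,-0.02,-0.3,0,-0.04,0.6,-0.02,-0.35,0,-0.047,0.6,-0.02,-0.35,0,-0.047,0.6,-0.02,-0.35,0,-0.047,0.6,-0.02,-0.35,0,-0.047,0.6]
}}

```text
time: 45.05
tcp_pos: [455.5, 131.8, 88.4]
tcp_rot: [[-0.752, 0.659, -0.0], [0.659, 0.752, 0.0], [0.0, 0.0, -1.0]]
contact_force: [2.0, 3.6, 1.5]
grip_width: 0.403
gripper_force: 1.8
```

```bash
python3 q.py
```

```text
45.05 tool F [ 0.87  3.99 -1.53] tcp [455.5 131.8  88.4]
 45.10 tool F [ 1.02  3.64 -1.61] tcp [455.5 131.8  88.4]
 45.15 tool F [ 1.74  4.46 -2.59] tcp [455.5 131.8  88.4]
 45.20 tool F [ 0.62  3.8  -1.11] tcp [455.5 131.8  88.4]
lever area 2683 centre (482.9, 114.5) size (15.4, 81.6) axis 129.6 piv->c 129.7
75.9 137.52 1.8006326258182526
```

{"name": "move_arm", "arguments": {
  "commands": [0,-0.03,0,-0.004,0.6,0,-0.06,0,-0.008,0.6,0,-0.09,0,-0.012,0.6,0,-0.12,0,-0.016,0.6,0,-0.12,0,-0.016,0.6,0,-0.12,0,-0.016,0.6,0,-0.12,0,-0.016,0.6,0,-0.12,0,-0.016,0.6,0,-0.12,0,-0.016,0.6,0,-0.12,0,-0.016,0.6]
}}

```text
time: 46.5
tcp_pos: [455.0, 131.0, 88.4]
tcp_rot: [[-0.763, 0.647, 0.0], [0.647, 0.763, 0.001], [0.0, 0.001, -1.0]]
contact_force: [2.6, 4.9, 0.5]
grip_width: 0.398
gripper_force: 2.5
```

```bash
python3 q.py
```

```text
46.50 tool F [ 1.18  5.46 -0.45] tcp [455.  131.   88.4]
 46.55 tool F [ 1.19  5.43 -1.08] tcp [455.  131.   88.4]
 46.60 tool F [ 1.44  4.91 -1.33] tcp [455.  131.   88.4]
 46.65 tool F [ 1.8   4.75 -0.81] tcp [455.  131.   88.4]
lever area 2696 centre (482.5, 114.0) size (15.4, 81.7) axis 130.3 piv->c 130.4
75.8 138.22 2.5109870731830597
```

Tangential force is about 4.7 N and rising with each step, so the pack is tight. I'll back off the knob and lift away.

{"name": "move_arm", "arguments": {
  "commands": [0,0.3,0,0,0.6,-0.1,0.7,0,0,0.6,-0.1,1.0,0,0,0.5,-0.1,1.0,0,0,0.4,-0.1,1.0,-1,0,0.4,-0.1,1.0,-4,0,0.4,-0.1,1.0,-8,0,0.4,-0.1,1.0,-12,0,0.4,-0.1,1.0,-15,0,0.4,-0.1,1.0,-15,0,0.4]
}}

```text
time: 47.95
tcp_pos: [463.6, 137.9, 242.4]
tcp_rot: [[-0.762, 0.647, 0.008], [0.647, 0.762, 0.001], [-0.005, 0.006, -1.0]]
contact_force: [0.9, 0.1, 0.0]
grip_width: 0.602
gripper_force: 0.0
```

Run:
```python
from h import *
c=snap("w20");lever(c);rel([430,100,240]);print(tub(c["p"],c,roi=(80,1,560,399)))
for k,X in dict(a=(578,-1),b=(515,26),c=(520,-39),e=(461,-8),d=(462,-71),f=(580,-65),g=(523,-104)).items():
    u=proj(c,[*X,145]).round();print(k,u)
    if 0<u[0]<640 and 0<u[1]<400: print(neck(c,[*X,145],14,2))
p,d=env.camera("top");np.savez("pics/top1.npz",p=p)
p0=np.load("pics/top0.npz")["p"]
df=cv2.absdiff(p,p0).max(2);df=cv2.morphologyEx((df>45).astype(np.uint8),cv2.MORPH_OPEN,np.ones((2,2)))
n,l,st,ce=cv2.connectedComponentsWithStats(df);print(st[1:][st[1:,4]>12])
g=cv2.cvtColor(p,cv2.COLOR_RGB2GRAY)
for v in range(145,222,2): print("".join(" .:-=+*#%@"[min(9,int(g[v:v+2,u]. mean()/20))] for u in range(205,308)))
```

```text
lever area 919 centre (489.3, 107.2) size (15.4, 59.3) axis 130.1 piv->c 129.3
t=48.00 tcp [462.6 137.7 240. ] yaw 49.7 j6 -40 F [-0.1 -0.7 -0.2] ->  [ 0.05 -4.98 -0.01] tw 0.0
(array([509.09740094, -16.7646362 ]), np.float64(101.71568631144834), 11)
a [278. 395.   1.]
[]
b [251. 331.   1.]
[(array([521.6,  30.6]), array([260.5, 333.5,  19.4], dtype=float32)), (array([525.2,  27.2]), array([260.5, 338.5,  16. ], dtype=float32))]
c [199. 377.   1.]
[]
e [172. 311.   1.]
[(array([458.9,  -7.8]), array([170.5, 309.5,  18.3], dtype=float32)), (array([457.5,  -5.2]), array([171.5, 306.5,  16. ], dtype=float32))]
d [121. 355.   1.]
[]
f [227. 432.   1.]
g [150. 417.   1.]
[[ 260  158   28   19  258]
 [ 360  159    5    5   13]
 [ 358  159   28   22  238]
 [ 209  168   26   20  199]
 [ 147  170  164  230 5803]
 [ 240  174    6    4   14]
 [ 247  176   11    7   34]
 [ 279  177   20   12  118]
 [ 132  178   12   38  199]
 [ 234  185    5   10   35]
 [ 279  189   18   13   83]
 [ 241  190   11    7   40]
 [ 144  192    2    7   14]
 [ 270  195   19   17  210]
 [ 144  198   37   50  592]
 [ 35
[... 3771 characters left out ...]
##########***=-::-==++********++=-::::--==++*****++=-:::------=*#########***
::::.-*########*****#################*****+=-----==+++++=--::::::::--=-------::::::----=-=*########****
 ..-+*####*##**#******************************+=-::::::::::::::----------::::::---=------=*############
:.-*********************************#*##**######+---:-==-----=====-====-::-==*=====-==--==+########*##*
++*********************#*###*#######***********##=---------=--++++++++++***###+======---=-=####*#***###
***************************#####*****************=------------***********######=-=---=--=-=*********###
************+===+********************####**#**#*#*=-----------***************##=-========--=*##********
```

```bash
python3 -c "
from station import env
print(env.job_done())"
```

```text
the job is handed in; nothing more can be done
None
```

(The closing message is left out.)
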